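Fetch the sample jar from behind the buffer bottles

ROBOT

A 6-joint arm with a two-finger parallel gripper is mounted at the origin on the work surface. World frame = base frame: x ahead of the robot, y to its left, z up, the work surface at z = 0. Lengths are in m, angles in rad, forces in N, time in s.
With the tool pointing down it reaches from about 0.3 to 0.775 m from the base axis. Payload 14.6 kg.
Tool frame: the origin (TCP) lies on the centre line of the jaws, within the pads' length; the fingertips stand ctrl.tcp_to_tips ahead of it and the grasp point (between the pads) lies 2 mm behind it (ctrl.tcp_to_tips is the distance from the TCP to the fingertips, in m); z points along the fingers, y is the line along which they close (so a half turn about z gives the same grasp; the last joint's range is limited). The gripper opens to 94 mm and grips with 3 to 60 N. Pads are 16 mm wide; open, the fingers measure 119 mm over their backs; the gripper's body (75 mm by 177 mm) begins 78 mm behind the grasp point.
Start: joints at [-1.349, 0.3, 1.521, -0, 1.321, -0.067], TCP at [0.157, -0.527, 0.222] pointing down, gripper open.
Joint ranges: [-3.03, 3.03], [-0.79, 2.21], [0.23, 2.52], [-1.04, 4.18], [0, 3.07], [-2.55, 2.55]. Speed limits (rad/s): [2.22, 2.22, 2.57, 3.14, 3.14, 3.14].

INTERFACE

Orientations are given as [roll, pitch, yaw] about the fixed x, y, z axes, in that order (R = Rz(yaw) Ry(pitch) Rx(roll)).
In Python, from station import telemetry, viewer, hand_in, ctrl gives the robot as it stands.
- The arm moves only by the tool step_arm, never from a script. Its argument "plan" is a list of rows, each an object of numbers: "dx", "dy", "dz": the shift along the tool's x, y, z scaled (see below); "rx", "ry", "rz": the turn, a rotation vector about the tool's x, y, z scaled (see below); "claw": the closure, from 0 (fully open) to 1 (shut). In form: [{"dx": .., "dy": .., "dz": .., "rx": .., "ry": .., "rz": .., "claw": ..}, ...]. A call has 1 to 10 rows; each row shifts and turns the commanded pose from where the row before left it, along the tool's axes as they then stand; what a row does not reach is not made up. The controller multiplies each number of a shift by 0.1 m and each number of a turn by 90 degrees. A row lasts 1/10 s, in which the tool goes at most 50 mm and 8.59 degrees, less where a joint would pass 70% of its speed; a pose out of reach is approached as far as the arm can. A call with a number of a shift or a turn outside -1 to 1 is refused whole. A call with a gripper value outside its range is refused whole. The fingers move at their own pace and stop on an object; "grip_force" is the grip in N (left out, the last holds). Time passes only in rows, so rows that do not move let the fingers close. It gives the time, the measured TCP pose, the force, the opening and the grip force at its end, in the units of the state.
- telemetry.get_obs(): the state, without advancing time (a new reading comes with each control period).
- viewer.camera(name): name is "scene" or "top" or "wrist"; returns a dict with "img" (480x640x3 uint8, red, green, blue), "z_map" (480x640 float32, m along the optical axis (not along the pixel's ray), 0 where there is no reading), "fx", "fy", "cx", "cy" (pixels), "R" (3x3) and "t" (3): a world point X has camera coordinates R X + t; the wrist camera has in their place "tool_from_camera" (4x4, takes a point from camera to tool coordinates, whose origin is the TCP and whose axes are the flange's). Camera axes: x right, y down, z forward; pixel columns grow to the right and rows downward; lengths in m; the calibration is good to about 2 mm. A picture is of the moment at which its call begins: read the wrist's pose just before it.
- hand_in(): hands the job in; it is judged then, once.
Trained networks look in a picture, given as the dict that the camera call returned (one of the last four; its "shot" number tells which), for a name from the list of things; names that differ only in an ending like _2 or _b are one class to them, and where a whole thing is asked for, a point or a joint stands for the part that bears it (a point fixed in the world has none). Each returns a list of dicts, best first, with "score" (0 to 1); they miss things now and then, are a little off and sometimes report something else, mostly with a low value. They report only what shows in the picture. A call takes as long as a camera call. They do not tell look-alikes from the thing itself.
- viewer.recognise(target, picture): "rect" ([left, top, right, bottom] in pixels, round what is visible of it).
The state is a dict: "time_s": time; "qpos": joint angles; "joint_vel": joint speeds; "tau": joint torques, N m; "ee_pos": TCP position; "eef_rot": TCP orientation; "force": force on the tool from outside, world axes, zero at the start; "moment": the same for the moment, N m; "grip_width": finger opening in m; "grip_force": force on a finger pad.
Only numpy, scipy, OpenCV 4.12 (cv2) and the standard library are available. Lean on these libraries where they do the work, as an engineer would, in place of code of your own. Each camera call takes 0.05 s, during which the arm holds its last target. There are 200 camera calls.

TASK

In the brewery's lab corner the amber sample jar is hemmed in by the three buffer bottles: without shifting the jar, first stand all three bottles in the black tray, then set the jar on the middle of the stirrer's round plate, centred in the grey ring, and only after that put each bottle back on the middle of the pad of its own colour. Keep jar and bottles upright and set them down gently, never dropping them; leave the handheld meter alone.

Things in the scene. Friction and masses are not known exactly. Their poses are not given: they have to be found in the camera images.
- bottle_red: red buffer bottle: white round bottle, 48 mm diameter up to 68 mm height, with a red band, tapering to a 25 mm neck (82 to 88 mm), and a red screw cap 33 mm diameter from 88 mm to its top at 115 mm, fixed on tight and strong enough to lift by. 0.10 to 0.20 kg. Loose; starts standing on the red pad. Origin: centre of its underside, z up.
- bottle_yellow: yellow buffer bottle: white round bottle, 48 mm diameter up to 68 mm height, with a yellow band, tapering to a 25 mm neck (82 to 88 mm), and a yellow screw cap 33 mm diameter from 88 mm to its top at 115 mm, fixed on tight and strong enough to lift by. 0.10 to 0.20 kg. Loose; starts standing on the yellow pad. Origin: centre of its underside, z up.
- bottle_blue: blue buffer bottle: white round bottle, 48 mm diameter up to 68 mm height, with a blue band, tapering to a 25 mm neck (82 to 88 mm), and a blue screw cap 33 mm diameter from 88 mm to its top at 115 mm, fixed on tight and strong enough to lift by. 0.10 to 0.20 kg. Loose; starts standing on the blue pad. Origin: centre of its underside, z up.
- jar: sample jar: short round amber-glass jar, 46 mm diameter, with a black lid 48 mm diameter from 38 mm to its top at 52 mm. 0.08 to 0.16 kg. Loose; starts at the back middle of the station, on a 10 mm thick grey slab, with one bottle in front of it and one on either side, 85 mm between centres. Origin: centre of its underside, z up.
- pad_red: red pad: red disc 72 mm diameter, 3 mm thick, fixed on the grey bottle station (a slab 170 x 250 x 10 mm, with a lip 24 mm high in all along its far edge, 42 mm beyond the jar's place). Home of the red bottle. Origin: centre of its underside, which lies 10 mm above the table; its top is 3 mm above its origin.
- pad_yellow: yellow pad: yellow disc 72 mm diameter, 3 mm thick, fixed on the grey bottle station (a slab 170 x 250 x 10 mm, with a lip 24 mm high in all along its far edge, 42 mm beyond the jar's place). Home of the yellow bottle. Origin: centre of its underside, which lies 10 mm above the table; its top is 3 mm above its origin.
- pad_blue: blue pad: blue disc 72 mm diameter, 3 mm thick, fixed on the grey bottle station (a slab 170 x 250 x 10 mm, with a lip 24 mm high in all along its far edge, 42 mm beyond the jar's place). Home of the blue bottle. Origin: centre of its underside, which lies 10 mm above the table; its top is 3 mm above its origin.
- tray: black tray, square, 180 x 180 mm, walls 4 mm thick and 14 mm high, inner floor 4 mm above the table; fixed, empty, on the left or the right of the station. The side area: room for the three bottles. Origin: centre of its underside; x and y along its sides, z up.
- stirrer: magnetic stirrer: white box 150 x 120 x 34 mm with a round white plate 96 mm diameter on it, its top 38 mm above the table, with a thin grey ring of 60 mm diameter marked on it; fixed, on the other side of the station from the tray. Origin: on the plate's axis, at the underside of the box (table height), z up.
- meter: bystander: black handheld meter lying between robot and station, 60 x 150 x 26 mm, long along its y. Loose; leave alone. (Two more bystanders, a glass beaker and a green funnel, both 85 mm high, stand beyond the far edge of the station, at least 50 mm clear of it.) Origin: centre of its underside, z up.
Mind the look-alikes: they are no part of the job. Of the things shaped like the jar, the amber one is meant.

How it is judged:
By the outcome, as a careful person would: the job done as asked, in the order asked, and still so for the second after the job is handed in, with the robot touching nothing.
It also fails if it takes over 144 s, if anything falls off the work surface, if the arm or the gripper's body presses on something with over 40 N, if the wrist force passes 120 N, or if a joint passes its speed limit or range.

## Working session

There is one attempt and no reset: what is moved stays moved. The work goes in short steps, Python scripts to look and compute and a tool call to move; the robot and the scene stay as the last step left them, time stands still between calls to the robot, and variables do not carry over. Pictures are saved under pics/ and viewed, at most 14 in all, crops included, and the job is handed in when it is done.

Besides the shell and the picture viewer there is one more tool, called after "Emit:" by a JSON object that holds its "name" and its "arguments". step_arm: Moves the arm, as the interface text tells. Shifts and turns lie within -1 to 1; 1 stands for 0.1 m of shift or 90 degrees of turn. Its arguments: {"type":"object","properties":{"plan":{"type":"array"},"grip_force":{"type":"number"}},"required":["plan"]}

```bash
mkdir -p pics; ls; python3 - <<'E'
from station import telemetry, viewer, ctrl
import cv2,numpy as np,pickle
o=telemetry.get_obs(); print({k:np.round(v,3) for k,v in o.items()}, ctrl.tcp_to_tips)
for n in ["top","scene"]:
    p=viewer.camera(n); cv2.imwrite(f"pics/{n}0.png",p["img"][:,:,::-1]); pickle.dump(p,open(n+".pkl","wb"))
    print(n,p["fx"],p["R"].round(3).tolist(),p["t"].round(3))
    for t in "bottle_red bottle_yellow bottle_blue jar pad_red tray stirrer meter".split():
        print(t,[(np.round(d["rect"]).tolist(),round(d["score"],2)) for d in viewer.recognise(t,p)[:3]])
E
```

```text
pics
{'time_s': np.float64(0.0), 'qpos': array([-1.349,  0.3  ,  1.522,  0.   ,  1.321, -0.067]), 'joint_vel': array([-0.001, -0.   , -0.001, -0.001,  0.001, -0.   ]), 'tau': array([-1.0000e-03, -5.3180e+01, -3.5274e+01,  7.1000e-02,  2.4000e-02,
       -0.0000e+00]), 'ee_pos': array([ 0.157, -0.527,  0.222]), 'eef_rot': array([-3.14 , -0.   ,  0.289]), 'force': array([-0.216,  0.089,  0.02 ]), 'moment': array([-0.048, -0.033, -0.04 ]), 'grip_force': np.float64(0.0), 'grip_width': np.float64(0.094)} 0.017
top 605.6705286048325 [[0.014, -1.0, -0.002], [-0.994, -0.013, -0.112], [0.112, 0.004, -0.994]] [0.012 0.524 1.089]
bottle_red [([264.0, 199.0, 296.0, 232.0], 0.73)]
bottle_yellow [([320.0, 241.0, 350.0, 269.0], 0.63)]
bottle_blue [([352.0, 182.0, 388.0, 217.0], 0.79)]
jar [([309.0, 198.0, 341.0, 224.0], 0.81), ([211.0, 169.0, 238.0, 198.0], 0.7), ([330.0, 133.0, 352.0, 163.0], 0.65)]
pad_red [([261.0, 208.0, 298.0, 241.0], 0.65)]
tray [([432.0, 218.0, 541.0, 318.0], 0.64)]
stirrer [([132.0, 242.0, 204.0, 331.0], 0.67)]
meter [([306.0, 316.0, 388.0, 352.0], 0.97)]
scene 515.7698794788912 [[0.535, 0.844, 0.02], [0.52, -0.311, -0.796], [-0.666, 0.437, -0.605]] [-0.301 -0.241  1.409]
bottle_red [([353.0, 187.0, 376.0, 245.0], 0.69)]
bottle_yellow [([291.0, 190.0, 314.0, 239.0], 0.62)]
bottle_blue [([290.0, 223.0, 313.0, 284.0], 0.78)]
jar [([322.0, 228.0, 350.0, 263.0], 0.94), ([341.0, 277.0, 369.0, 317.0], 0.78), ([408.0, 223.0, 435.0, 252.0], 0.75)]
pad_red [([344.0, 236.0, 380.0, 255.0], 0.45)]
tray [([99.0, 242.0, 228.0, 341.0], 0.65)]
stirrer [([366.0, 160.0, 442.0, 212.0], 0.57)]
meter [([223.0, 192.0, 294.0, 232.0], 0.76)]
```

View pics/top0.png

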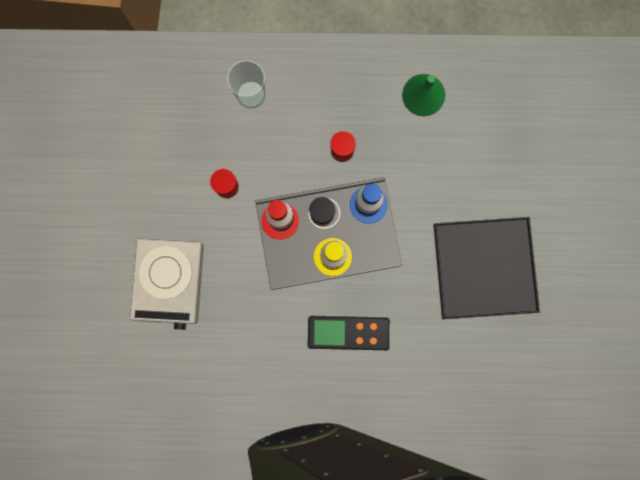

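```bash
cat > h.py <<'E'
import numpy as np,cv2,pickle
def cloud(p, R=None,t=None):
    z=p["z_map"]; v,u=np.mgrid[:480,:640]
    C=np.stack([(u-p["cx"])/p["fx"]*z,(v-p["cy"])/p["fy"]*z,z],-1)
    R=p["R"] if R is None else R; t=p["t"] if t is None else t
    W=(C-t)@R   # R^T (C-t)
    W[z==0]=np.nan
    return W
def hsv(p): return cv2.cvtColor(p["img"],cv2.COLOR_RGB2HSV)
E
python3 - <<'E'
from h import *
for n in ["top","scene"]:
    p=pickle.load(open(n+".pkl","rb")); W=cloud(p)
    if n=="top":
        boxes=dict(red=(264,190,300,245),yel=(315,235,355,275),blue=(350,178,392,222),jar=(305,195,345,228),jar2=(208,166,240,200),jar3=(326,130,355,165),tray=(425,210,545,322),stir=(125,236,210,335),meter=(300,310,392,356))
    else: boxes=dict(red=(350,184,380,248),yel=(288,188,316,241),blue=(288,220,315,286),jar=(318,225,353,266),stir=(360,155,445,215))
    for k,(a,b,c,d) in boxes.items():
        w=W[b:d,a:c].reshape(-1,3); w=w[~np.isnan(w[:,0])]; zt=np.percentile(w[:,2],99.5)
        if k in("tray",):s=w[(w[:,2]>.010)&(w[:,2]<.03)]
        else: s=w[w[:,2]>zt-.008]
        (r)=cv2.minAreaRect(s[:,:2].astype(np.float32)*1000)
        print(n,k,"ztop",zt.round(4),"mid",((s.min(0)+s.max(0))/2).round(4),"ext",np.ptp(s,axis=0).round(3),"med",np.median(s,0).round(4),np.round(r[0]),np.round(r[1]),round(r[2],1))
E
```

```text
top red ztop 0.1312 mid [0.5745 0.0906 0.1283] ext [0.032 0.031 0.01 ] med [0.5744 0.0905 0.1277] [574.  91.] [32. 31.] 1.3
top yel ztop 0.1315 mid [ 0.504  -0.0077  0.1282] ext [0.031 0.032 0.009] med [ 0.5041 -0.007   0.1281] [504.  -8.] [31. 32.] 1.4
top blue ztop 0.1314 mid [ 0.6052 -0.0705  0.1282] ext [0.032 0.031 0.009] med [ 0.6053 -0.0704  0.1282] [605. -70.] [31. 32.] 89.0
top jar ztop 0.067 mid [0.586  0.0142 0.0636] ext [0.047 0.047 0.009] med [0.5864 0.0142 0.0623] [586.  14.] [46. 47.] 33.1
top jar2 ztop 0.057 mid [0.6391 0.1968 0.0535] ext [0.047 0.048 0.009] med [0.6386 0.196  0.052 ] [639. 197.] [47. 46.] 59.9
top jar3 ztop 0.0565 mid [ 0.7121 -0.022   0.053 ] ext [0.047 0.043 0.009] med [ 0.7125 -0.0229  0.0521] [712. -22.] [47. 43.] 0.3
top tray ztop 0.0171 mid [ 0.4899 -0.2939  0.0164] ext [0.191 0.192 0.013] med [ 0.4924 -0.297   0.0137] [ 490. -294.] [180. 182.] 4.8
top stir ztop 0.0424 mid [0.456  0.2985 0.0399] ext [0.151 0.123 0.011] med [0.4614 0.2989 0.0371] [456. 298.] [119. 148.] 87.7
top meter ztop 0.0313 mid [ 0.3656 -0.0371  0.0285] ext [0.06  0.148 0.011] med [ 0.3655 -0.0363  0.0265] [366. -37.] [ 60. 148.] 0.4
scene red ztop 0.1313 mid [0.578  0.0952 0.1281] ext [0.034 0.034 0.009] med [0.5792 0.0925 0.1295] [578.  94.] [31. 32.] 35.8
scene yel ztop 0.1316 mid [ 0.557  -0.0341  0.1282] ext [0.132 0.097 0.009] med [ 0.598  -0.0575  0.1295] [558. -35.] [ 31. 150.] 57.4
scene blue ztop 0.1311 mid [ 0.6064 -0.0667  0.1278] ext [0.034 0.032 0.009] med [ 0.6102 -0.068   0.1295] [606. -66.] [33. 32.] 5.6
scene jar ztop 0.0659 mid [0.5891 0.0336 0.0627] ext [0.049 0.079 0.009] med [0.5906 0.017  0.0637] [579.  30.] [47. 79.] 41.5
scene stir ztop 0.1307 mid [0.578  0.0956 0.1276] ext [0.034 0.033 0.009] med [0.5811 0.094  0.1295] [580.  96.] [25. 32.] 54.1
```

```bash
python3 - <<'E'
import cv2
i=cv2.imread("pics/top0.png")[120:350,120:560]; cv2.imwrite("pics/topcrop.png",cv2.resize(i,(800,418),interpolation=3))
E
```

```text
(no output)
```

View pics/topcrop.png

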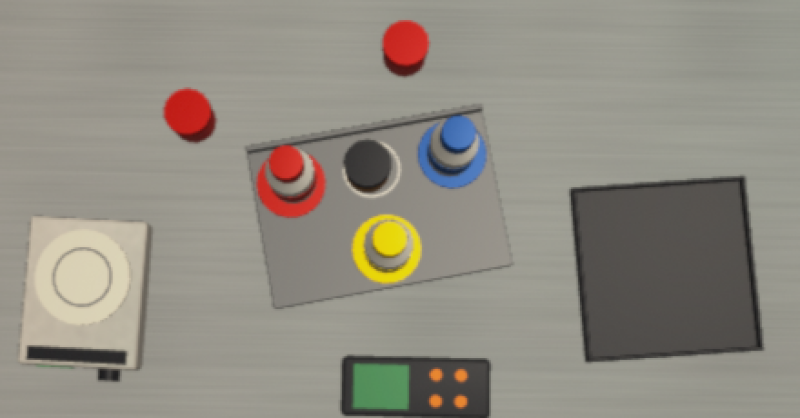

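The amber jar has to be the black-lidded one at top px (323,211): it is on the slab between the three bottles. The red-lidded jars at (224,183) and (343,146) stand off the station, so they're look-alikes. I'm moving over the station for a close look with the wrist camera.

Emit:
{"name": "step_arm", "arguments": {"plan": [{"rz": 0.092},{"rz": 0.092},{"dx": 0.26,"dy": -0.38,"dz": -0.1},{"dx": 0.26,"dy": -0.38,"dz": -0.1},{"dx": 0.26,"dy": -0.38,"dz": -0.1},{"dx": 0.26,"dy": -0.38,"dz": -0.1},{"dx": 0.26,"dy": -0.38,"dz": -0.1},{"dx": 0.26,"dy": -0.38,"dz": -0.1},{"dx": 0.26,"dy": -0.38,"dz": -0.1},{"dx": 0.26,"dy": -0.38,"dz": -0.1}]}}

```text
$.plan[0]: bad value
```

Emit:
{"name": "step_arm", "arguments": {"plan": [{"dx": 0.26,"dy": -0.38,"dz": -0.1},{"dx": 0.26,"dy": -0.38,"dz": -0.1},{"dx": 0.26,"dy": -0.38,"dz": -0.1},{"dx": 0.26,"dy": -0.38,"dz": -0.1},{"dx": 0.1,"dy": -0.38,"dz": -0.1},{"dx": 0.1,"dy": -0.3,"dz": -0.1},{},{}]}}

```text
$.plan[0]: bad value
```

```bash
python3 - <<'E'
from station import telemetry, viewer
from h import *
from scipy.spatial.transform import Rotation as Ro
o=telemetry.get_obs(); p=viewer.camera("wrist"); p["o"]=o; pickle.dump(p,open("w1.pkl","wb"))
print(o["time_s"],o["ee_pos"].round(4),o["eef_rot"].round(4)); print(np.round(p["tool_from_camera"],3),p["fx"])
cv2.imwrite("pics/w1.png",p["img"][:,:,::-1])
E
```

```text
0.9 [ 0.1566 -0.5272  0.2225] [3.1416 0.     0.2888]
[[ 0.    -0.96  -0.281  0.081]
 [ 1.    -0.     0.001  0.   ]
 [-0.001 -0.281  0.96  -0.162]
 [ 0.     0.     0.     1.   ]] 403.92087333913673
```

View pics/w1.png

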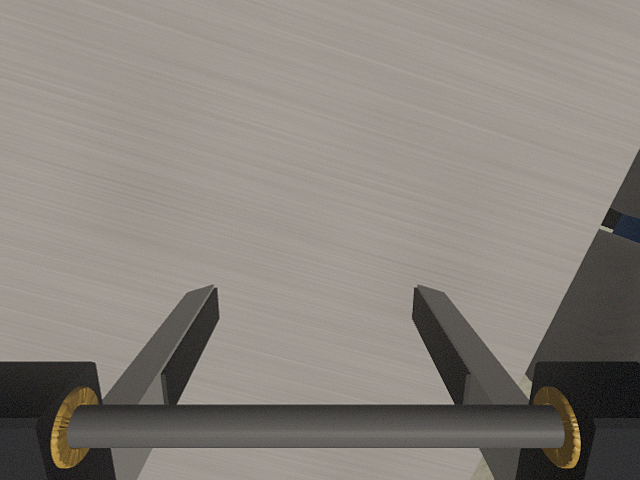

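Every row needs all its keys. Sending it again in full.

Emit:
{"name": "step_arm", "arguments": {"plan": [{"dx": 0,"dy": 0,"dz": 0,"rx": 0,"ry": 0,"rz": 0.092,"claw": 0},{"dx": 0,"dy": 0,"dz": 0,"rx": 0,"ry": 0,"rz": 0.092,"claw": 0},{"dx": 0.26,"dy": -0.38,"dz": -0.1,"rx": 0,"ry": 0,"rz": 0,"claw": 0},{"dx": 0.26,"dy": -0.38,"dz": -0.1,"rx": 0,"ry": 0,"rz": 0,"claw": 0},{"dx": 0.26,"dy": -0.38,"dz": -0.1,"rx": 0,"ry": 0,"rz": 0,"claw": 0},{"dx": 0.26,"dy": -0.38,"dz": -0.1,"rx": 0,"ry": 0,"rz": 0,"claw": 0},{"dx": 0.26,"dy": -0.38,"dz": -0.1,"rx": 0,"ry": 0,"rz": 0,"claw": 0},{"dx": 0.26,"dy": -0.38,"dz": -0.1,"rx": 0,"ry": 0,"rz": 0,"claw": 0},{"dx": 0.26,"dy": -0.38,"dz": -0.1,"rx": 0,"ry": 0,"rz": 0,"claw": 0},{"dx": 0.26,"dy": -0.38,"dz": -0.1,"rx": 0,"ry": 0,"rz": 0,"claw": 0}]}}

```text
time_s: 1.95
ee_pos: [0.3653, -0.2215, 0.3031]
eef_rot: [3.141, -0.001, -0.0]
force: [1.5, -1.0, -0.1]
grip_width: 0.0941
grip_force: 0.0
```

Emit:
{"name": "step_arm", "arguments": {"plan": [{"dx": 0.26,"dy": -0.38,"dz": -0.1,"rx": 0,"ry": 0,"rz": 0,"claw": 0},{"dx": 0.26,"dy": -0.38,"dz": -0.1,"rx": 0,"ry": 0,"rz": 0,"claw": 0},{"dx": 0.26,"dy": -0.38,"dz": 0,"rx": 0,"ry": 0,"rz": 0,"claw": 0},{"dx": 0.26,"dy": -0.38,"dz": 0,"rx": 0,"ry": 0,"rz": 0,"claw": 0},{"dx": 0.26,"dy": -0.38,"dz": 0,"rx": 0,"ry": 0,"rz": 0,"claw": 0},{"dx": 0.26,"dy": -0.38,"dz": 0,"rx": 0,"ry": 0,"rz": 0,"claw": 0},{"dx": 0,"dy": 0,"dz": 0,"rx": 0,"ry": 0,"rz": 0,"claw": 0},{"dx": 0,"dy": 0,"dz": 0,"rx": 0,"ry": 0,"rz": 0,"claw": 0}]}}

```text
time_s: 2.75
ee_pos: [0.5208, 0.0052, 0.322]
eef_rot: [3.141, 0.001, 0.001]
force: [0.2, -0.4, 0.1]
grip_width: 0.0941
grip_force: 0.0
```

```bash
cat >> h.py <<'E'
from scipy.spatial.transform import Rotation as Ro
def wcloud(p):
    T=p["tool_from_camera"]; o=p["o"]; Rt=Ro.from_euler("xyz",o["eef_rot"]).as_matrix()
    Rwc=Rt@T[:3,:3]; c=Rt@T[:3,3]+o["ee_pos"]   # X = Rwc C + c
    p["R"]=Rwc.T; p["t"]=-Rwc.T@c
    return cloud(p)
def plane(p,uv,z):  # pixels -> world at height z
    uv=np.asarray(uv,float); d=np.c_[(uv[:,0]-p["cx"])/p["fx"],(uv[:,1]-p["cy"])/p["fy"],np.ones(len(uv))]@p["R"]
    c=-p["R"].T@p["t"]; return c+d*((z-c[2])/d[:,2])[:,None]
def snap(name="wrist",f=None):
    from station import telemetry, viewer
    o=telemetry.get_obs(); p=viewer.camera(name); p["o"]=o
    if f: pickle.dump(p,open(f+".pkl","wb")); cv2.imwrite(f"pics/{f}.png",p["img"][:,:,::-1])
    return p
def top(W,lo,hi,z0,z1):  # centre of points in xy box and height band
    w=W.reshape(-1,3); m=(w[:,0]>lo[0])&(w[:,0]<hi[0])&(w[:,1]>lo[1])&(w[:,1]<hi[1])&(w[:,2]>z0)&(w[:,2]<z1)
    w=w[m]; (c,r)=cv2.minEnclosingCircle((w[:,:2]*1000).astype(np.float32)) if len(w) else ((0,0),0)
    return len(w),np.round(c,1),round(r,1),(np.median(w[:,2])*1000).round(1) if len(w) else None
def colmask(p,col):
    h=hsv(p); H,S,V=h[...,0],h[...,1],h[...,2]
    m={"red":(H<8)|(H>172),"yel":(H>20)&(H<36),"blue":(H>100)&(H<125)}[col]
    return m&(S>120)&(V>60)
def pads(p,W):
    for col,b in dict(red=(.57,.09),yel=(.505,-.008),blue=(.605,-.07)).items():
        m=colmask(p,col)&(abs(W[...,0]-b[0])<.06)&(abs(W[...,1]-b[1])<.06)
        for nm,z0,z1,zz in(("pad",.0,.03,.013),("cap",.11,.14,.128)):
            k=m&(W[...,2]>z0)&(W[...,2]<z1)
            if k.sum()<30: continue
            v,u=np.nonzero(k); X=plane(p,np.c_[u,v],zz)[:,:2]*1000
            hull=cv2.convexHull(X.astype(np.float32))[:,0]; c,r=cv2.minEnclosingCircle(hull)
            # algebraic circle fit of hull
            A=np.c_[2*hull,np.ones(len(hull))]; s=np.linalg.lstsq(A,(hull**2).sum(1),rcond=None)[0]
            print(col,nm,np.round(c,1),round(r,1),"fit",s[:2].round(1),np.sqrt(s[2]+s[:2]@s[:2]).round(1))
E
python3 - <<'E'
from h import *
p=pickle.load(open("top.pkl","rb")); W=cloud(p); print("TOP"); pads(p,W)
print("table",np.nanmedian(W[400:,20:200,2]))
p=pickle.load(open("scene.pkl","rb")); W=cloud(p); print("SCENE"); pads(p,W)
p=snap("wrist","w2"); W=wcloud(p); print("WRIST",p["o"]["time_s"],p["o"]["ee_pos"].round(4),p["o"]["eef_rot"].round(3)); pads(p,W)
print("jar",top(W,(.55,-.02),(.62,.05),.056,.072))
E
```

```text
TOP
red pad [574.5  95.6] 38.1 fit [573.4  94.2] 35.9
red cap [573.4  89.6] 17.4 fit [573.5  90.4] 16.3
yel pad [505.7  -6.1] 36.0 fit [505.8  -6. ] 35.4
yel cap [503.4  -6.9] 16.6 fit [503.5  -6.9] 16.0
blue pad [609.  -72.2] 38.0 fit [606.5 -73. ] 34.9
blue cap [604.  -69.1] 17.3 fit [603.5 -69.3] 16.0
table 0.0001135869870380953
SCENE
red pad [573.6  96.9] 35.9 fit [573.1  96.9] 35.4
red cap [585.9  85.1] 28.7 fit [586.3  86.3] 24.0
yel pad [506.2  -2.1] 36.3 fit [506.3  -2.1] 35.6
yel cap [517.  -10.5] 28.6 fit [516.7 -11.1] 25.0
blue pad [607.7 -69.7] 34.8 fit [606.5 -69.6] 33.9
blue cap [616.6 -73.5] 27.2 fit [616.6 -72.7] 22.9
WRIST 2.75 [0.5208 0.0052 0.322 ] [3.141e+00 1.000e-03 1.000e-03]
red pad [574.3  93.7] 35.5 fit [574.3  93.8] 35.2
red cap [576.8  89.1] 17.7 fit [576.8  89.2] 16.9
yel pad [507.5  -5.8] 35.6 fit [507.4  -5.7] 35.3
yel cap [508.1  -6.1] 17.8 fit [508.   -6.2] 17.0
blue pad [607.  -71.8] 35.3 fit [607.  -72.3] 35.0
blue cap [606.3 -68.2] 16.9 fit [606.5 -68.6] 16.2
jar (1760, array([587.9,  14.9]), 23.9, np.float64(61.3))
```

View pics/w2.png

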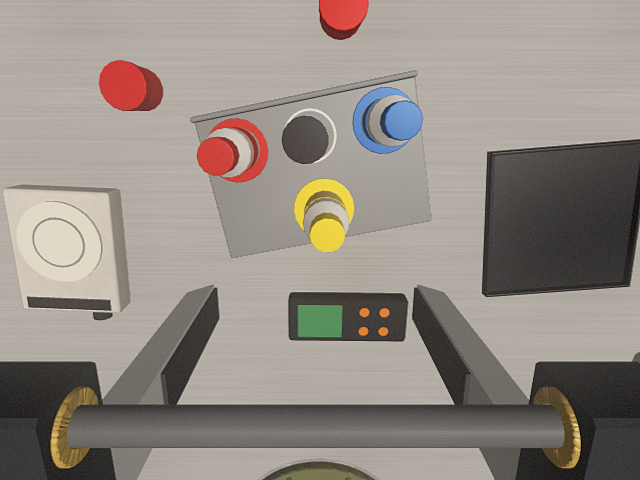

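Emit:
{"name": "step_arm", "arguments": {"grip_force": 20, "plan": [{"dx": -0.07,"dy": 0.06,"dz": 0.4,"rx": 0,"ry": 0,"rz": 0,"claw": 0.2},{"dx": -0.07,"dy": 0.05,"dz": 0.45,"rx": 0,"ry": 0,"rz": 0,"claw": 0.2},{"dx": 0,"dy": 0,"dz": 0.45,"rx": 0,"ry": 0,"rz": 0,"claw": 0.2},{"dx": 0,"dy": 0,"dz": 0.1,"rx": 0,"ry": 0,"rz": 0,"claw": 0.2},{"dx": 0,"dy": 0,"dz": 0,"rx": 0,"ry": 0,"rz": 0,"claw": 0.2}]}}

```text
time_s: 3.3
ee_pos: [0.5064, -0.0071, 0.1825]
eef_rot: [-3.142, 0.001, -0.001]
force: [0.7, -0.6, 1.4]
grip_width: 0.0753
grip_force: 0.0
```

```bash
python3 - <<'E'
from h import *
p=snap("wrist","w3"); W=wcloud(p); print(p["o"]["ee_pos"].round(4),p["o"]["grip_width"]); pads(p,W)
E
```

```text
[ 0.5064 -0.0071  0.1825] 0.07532288843203917
red pad [574.1  93.8] 35.5 fit [574.2  93.9] 35.3
red cap [577.1  87.8] 19.2 fit [576.4  88. ] 17.6
yel pad [ 4.993e+02 -4.000e-01] 45.2 fit [503.7  -4.7] 37.5
yel cap [508.5  -6.6] 18.4 fit [508.4  -6.4] 17.4
blue pad [607.  -71.8] 35.4 fit [606.9 -72. ] 35.2
blue cap [606.  -67.4] 17.6 fit [605.8 -67.6] 16.9
```

View pics/w3.png

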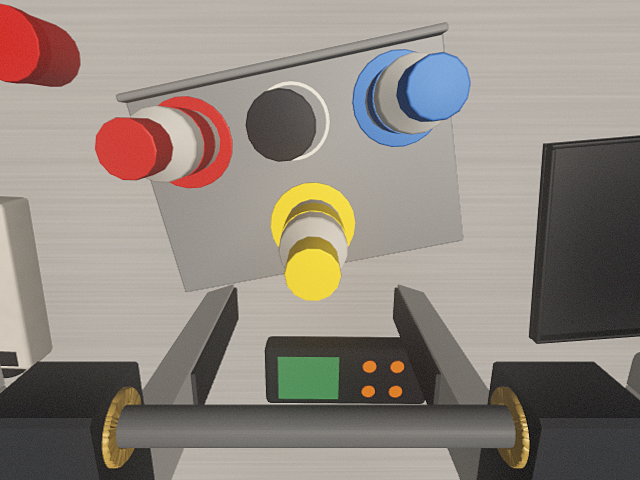

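Yellow cap at (313,273) sits between the fingers as computed. Descending, gripping and lifting.

Emit:
{"name": "step_arm", "arguments": {"plan": [{"dx": 0.015,"dy": 0,"dz": 0.3,"rx": 0,"ry": 0,"rz": 0,"claw": 0.2},{"dx": 0,"dy": 0,"dz": 0.3,"rx": 0,"ry": 0,"rz": 0,"claw": 0.2},{"dx": 0,"dy": 0,"dz": 0.075,"rx": 0,"ry": 0,"rz": 0,"claw": 0.2},{"dx": 0,"dy": 0,"dz": 0,"rx": 0,"ry": 0,"rz": 0,"claw": 0.5},{"dx": 0,"dy": 0,"dz": 0,"rx": 0,"ry": 0,"rz": 0,"claw": 0.8},{"dx": 0,"dy": 0,"dz": 0,"rx": 0,"ry": 0,"rz": 0,"claw": 1},{"dx": 0,"dy": 0,"dz": 0,"rx": 0,"ry": 0,"rz": 0,"claw": 1},{"dx": 0,"dy": 0,"dz": 0,"rx": 0,"ry": 0,"rz": 0,"claw": 1},{"dx": 0,"dy": 0,"dz": 0,"rx": 0,"ry": 0,"rz": 0,"claw": 1}]}}

```text
time_s: 4.25
ee_pos: [0.5084, -0.0063, 0.1153]
eef_rot: [3.142, -0.0, -0.0]
force: [-0.6, 0.6, 3.1]
grip_width: 0.0327
grip_force: 20.0
```

Emit:
{"name": "step_arm", "arguments": {"plan": [{"dx": 0,"dy": 0,"dz": 0,"rx": 0,"ry": 0,"rz": 0,"claw": 1},{"dx": 0,"dy": 0,"dz": -0.05,"rx": 0,"ry": 0,"rz": 0,"claw": 1},{"dx": 0,"dy": 0,"dz": -0.2,"rx": 0,"ry": 0,"rz": 0,"claw": 1},{"dx": 0,"dy": 0,"dz": -0.25,"rx": 0,"ry": 0,"rz": 0,"claw": 1},{"dx": 0,"dy": 0,"dz": 0,"rx": 0,"ry": 0,"rz": 0,"claw": 1}]}}

```text
time_s: 4.75
ee_pos: [0.5094, -0.0064, 0.1677]
eef_rot: [3.141, -0.005, -0.0]
force: [0.3, -0.8, -1.8]
grip_width: 0.0327
grip_force: 20.0
```

Emit:
{"name": "step_arm", "arguments": {"plan": [{"dx": -0.05,"dy": 0.2,"dz": 0,"rx": 0,"ry": 0,"rz": 0,"claw": 1},{"dx": -0.08,"dy": 0.37,"dz": 0,"rx": 0,"ry": 0,"rz": 0,"claw": 1},{"dx": -0.08,"dy": 0.37,"dz": 0,"rx": 0,"ry": 0,"rz": 0,"claw": 1},{"dx": -0.08,"dy": 0.37,"dz": 0,"rx": 0,"ry": 0,"rz": 0,"claw": 1},{"dx": -0.08,"dy": 0.37,"dz": 0,"rx": 0,"ry": 0,"rz": 0,"claw": 1},{"dx": -0.08,"dy": 0.37,"dz": 0,"rx": 0,"ry": 0,"rz": 0,"claw": 1},{"dx": -0.08,"dy": 0.3,"dz": 0,"rx": 0,"ry": 0,"rz": 0,"claw": 1},{"dx": -0.05,"dy": 0.13,"dz": 0.1,"rx": 0,"ry": 0,"rz": 0,"claw": 1},{"dx": 0,"dy": 0,"dz": 0.3,"rx": 0,"ry": 0,"rz": 0,"claw": 1},{"dx": 0,"dy": 0,"dz": 0,"rx": 0,"ry": 0,"rz": 0,"claw": 1}]}}

```text
time_s: 5.75
ee_pos: [0.4483, -0.253, 0.1207]
eef_rot: [-3.138, 0.006, -0.001]
force: [0.8, 0.3, -2.0]
grip_width: 0.0324
grip_force: 20.0
```

```bash
python3 - <<'E'
from h import *
p=snap("wrist","w4"); W=wcloud(p); print(p["o"]["ee_pos"].round(4),p["o"]["force"].round(1))
m=(W[...,2]>.009)&(W[...,2]<.02)&(W[...,0]>.36)&(W[...,0]<.62)&(W[...,1]<-.17)&(W[...,1]>-.42)
w=W[m]; print(len(w),cv2.minAreaRect((w[:,:2]*1000).astype(np.float32)), w.min(0),w.max(0))
print("floor",np.nanmedian(W[(abs(W[...,0]-.52)<.03)&(abs(W[...,1]+.3)<.03)][:,2]))
E
```

```text
[ 0.4483 -0.253   0.1207] [ 0.8  0.3 -2. ]
7023 ((490.879638671875, -293.4272155761719), (180.0450897216797, 180.54576110839844), 4.644867897033691) [ 0.40162801 -0.39015897  0.00900111] [ 0.58740578 -0.1965589   0.01993595]
floor 0.0034466690578972923
```

View pics/w4.png

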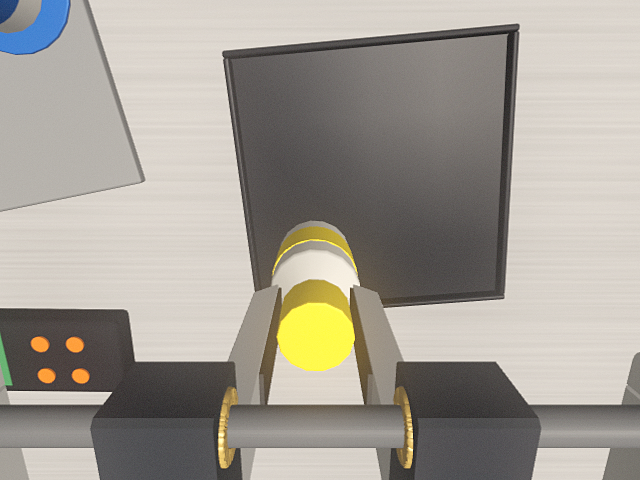

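The tray shows whole, and the held bottle is upright inside its near-left corner at (315,320). Settling, then lowering.

Emit:
{"name": "step_arm", "arguments": {"plan": [{"dx": 0,"dy": 0,"dz": 0,"rx": 0,"ry": 0,"rz": 0,"claw": 1},{"dx": 0,"dy": 0,"dz": 0.1,"rx": 0,"ry": 0,"rz": 0,"claw": 1},{"dx": 0,"dy": 0,"dz": 0,"rx": 0,"ry": 0,"rz": 0,"claw": 1},{"dx": 0,"dy": 0,"dz": 0,"rx": 0,"ry": 0,"rz": 0,"claw": 1}]}}

```text
time_s: 6.2
ee_pos: [0.4503, -0.2541, 0.115]
eef_rot: [-3.142, 0.0, 0.0]
force: [0.8, 0.2, -2.2]
grip_width: 0.0323
grip_force: 20.0
```

Emit:
{"name": "step_arm", "arguments": {"plan": [{"dx": 0,"dy": 0,"dz": 0.04,"rx": 0,"ry": 0,"rz": 0,"claw": 1},{"dx": 0,"dy": 0,"dz": 0.03,"rx": 0,"ry": 0,"rz": 0,"claw": 1},{"dx": 0,"dy": 0,"dz": 0.015,"rx": 0,"ry": 0,"rz": 0,"claw": 1},{"dx": 0,"dy": 0,"dz": 0.005,"rx": 0,"ry": 0,"rz": 0,"claw": 1},{"dx": 0,"dy": 0,"dz": 0.005,"rx": 0,"ry": 0,"rz": 0,"claw": 1},{"dx": 0,"dy": 0,"dz": 0,"rx": 0,"ry": 0,"rz": 0,"claw": 1}]}}

```text
time_s: 6.8
ee_pos: [0.4505, -0.2543, 0.1063]
eef_rot: [3.141, -0.001, -0.0]
force: [-1.9, 1.7, 8.4]
grip_width: 0.0327
grip_force: 20.0
```

Emit:
{"name": "step_arm", "arguments": {"plan": [{"dx": 0,"dy": 0,"dz": 0,"rx": 0,"ry": 0,"rz": 0,"claw": 0.6},{"dx": 0,"dy": 0,"dz": 0,"rx": 0,"ry": 0,"rz": 0,"claw": 0.3},{"dx": 0,"dy": 0,"dz": 0,"rx": 0,"ry": 0,"rz": 0,"claw": 0.2},{"dx": 0,"dy": 0,"dz": -0.25,"rx": 0,"ry": 0,"rz": 0,"claw": 0.2},{"dx": 0,"dy": 0,"dz": -0.3,"rx": 0,"ry": 0,"rz": 0,"claw": 0.2},{"dx": 0.25,"dy": -0.3,"dz": 0,"rx": 0,"ry": 0,"rz": 0,"claw": 0.2},{"dx": 0.3,"dy": -0.36,"dz": 0,"rx": 0,"ry": 0,"rz": 0,"claw": 0.2},{"dx": 0.3,"dy": -0.36,"dz": 0,"rx": 0,"ry": 0,"rz": 0,"claw": 0.2},{"dx": 0.3,"dy": -0.36,"dz": 0,"rx": 0,"ry": 0,"rz": 0,"claw": 0.2},{"dx": 0.3,"dy": -0.36,"dz": 0,"rx": 0,"ry": 0,"rz": 0,"claw": 0.2}]}}

```text
time_s: 7.8
ee_pos: [0.5962, -0.0787, 0.1604]
eef_rot: [3.142, -0.0, -0.0]
force: [-0.2, -1.3, -0.4]
grip_width: 0.0754
grip_force: 0.0
```

Emit:
{"name": "step_arm", "arguments": {"plan": [{"dx": 0.105,"dy": -0.12,"dz": 0,"rx": 0,"ry": 0,"rz": 0,"claw": 0.2},{"dx": 0,"dy": 0,"dz": 0,"rx": 0,"ry": 0,"rz": 0,"claw": 0.2},{"dx": 0,"dy": 0,"dz": 0,"rx": 0,"ry": 0,"rz": 0,"claw": 0.2}]}}

```text
time_s: 8.1
ee_pos: [0.6052, -0.0689, 0.1601]
eef_rot: [3.142, 0.001, -0.0]
force: [-0.2, -0.2, -0.1]
grip_width: 0.075
grip_force: 0.0
```

```bash
python3 - <<'E'
from h import *
p=snap("top","t5"); W=cloud(p); print(top(W,(.4,-.3),(.5,-.2),.105,.13)); pads(p,W)
p=snap("wrist","w5"); W=wcloud(p); print(p["o"]["ee_pos"].round(4)); pads(p,W)
E
```

```text
(326, array([ 446.5, -254.8]), 16.7, np.float64(118.8))
red pad [574.5  95.6] 38.1 fit [573.4  94.2] 35.8
red cap [573.4  90.5] 17.1 fit [573.5  90.4] 16.3
yel pad [513.8  16.8] 24.4 fit [511.2  10.2] 21.2
[ 0.6051 -0.0694  0.1603]
red pad [574.   97.4] 39.8 fit [574.3  94.5] 36.1
red cap [579.5  83.1] 23.0 fit [579.8  83.2] 20.0
yel pad [508.1  -6.3] 35.8 fit [508.2  -5.8] 35.5
blue pad [607.4 -72.4] 35.3 fit [607.5 -72.4] 35.0
blue cap [609.2 -70.3] 18.4 fit [609.  -69.9] 17.2
```

Emit:
{"name": "step_arm", "arguments": {"plan": [{"dx": 0.015,"dy": 0,"dz": 0.3,"rx": 0,"ry": 0,"rz": 0,"claw": 0.2},{"dx": 0,"dy": 0,"dz": 0.155,"rx": 0,"ry": 0,"rz": 0,"claw": 0.2},{"dx": 0,"dy": 0,"dz": 0,"rx": 0,"ry": 0,"rz": 0,"claw": 0.5},{"dx": 0,"dy": 0,"dz": 0,"rx": 0,"ry": 0,"rz": 0,"claw": 0.8},{"dx": 0,"dy": 0,"dz": 0,"rx": 0,"ry": 0,"rz": 0,"claw": 1},{"dx": 0,"dy": 0,"dz": 0,"rx": 0,"ry": 0,"rz": 0,"claw": 1},{"dx": 0,"dy": 0,"dz": 0,"rx": 0,"ry": 0,"rz": 0,"claw": 1},{"dx": 0,"dy": 0,"dz": 0,"rx": 0,"ry": 0,"rz": 0,"claw": 1},{"dx": 0,"dy": 0,"dz": 0,"rx": 0,"ry": 0,"rz": 0,"claw": 1}]}}

```text
time_s: 9.1
ee_pos: [0.6074, -0.0684, 0.1154]
eef_rot: [3.141, -0.001, -0.0]
force: [-0.3, -0.6, 2.2]
grip_width: 0.0324
grip_force: 20.0
```

Emit:
{"name": "step_arm", "arguments": {"plan": [{"dx": 0,"dy": 0,"dz": -0.05,"rx": 0,"ry": 0,"rz": 0,"claw": 1},{"dx": 0,"dy": 0,"dz": -0.2,"rx": 0,"ry": 0,"rz": 0,"claw": 1},{"dx": 0,"dy": 0,"dz": -0.25,"rx": 0,"ry": 0,"rz": 0,"claw": 1},{"dx": 0,"dy": 0,"dz": 0,"rx": 0,"ry": 0,"rz": 0,"claw": 1}]}}

```text
time_s: 9.5
ee_pos: [0.6084, -0.0685, 0.1682]
eef_rot: [3.141, -0.005, -0.0]
force: [0.2, -0.1, -1.9]
grip_width: 0.0331
grip_force: 20.0
```

Emit:
{"name": "step_arm", "arguments": {"plan": [{"dx": -0.06,"dy": 0.15,"dz": 0,"rx": 0,"ry": 0,"rz": 0,"claw": 1},{"dx": -0.13,"dy": 0.34,"dz": 0,"rx": 0,"ry": 0,"rz": 0,"claw": 1},{"dx": -0.13,"dy": 0.34,"dz": 0,"rx": 0,"ry": 0,"rz": 0,"claw": 1},{"dx": -0.13,"dy": 0.34,"dz": 0,"rx": 0,"ry": 0,"rz": 0,"claw": 1},{"dx": -0.13,"dy": 0.34,"dz": 0,"rx": 0,"ry": 0,"rz": 0,"claw": 1},{"dx": -0.1,"dy": 0.25,"dz": 0,"rx": 0,"ry": 0,"rz": 0,"claw": 1},{"dx": -0.045,"dy": 0.09,"dz": 0,"rx": 0,"ry": 0,"rz": 0,"claw": 1},{"dx": 0,"dy": 0,"dz": 0.25,"rx": 0,"ry": 0,"rz": 0,"claw": 1},{"dx": 0,"dy": 0,"dz": 0.25,"rx": 0,"ry": 0,"rz": 0,"claw": 1},{"dx": 0,"dy": 0,"dz": 0,"rx": 0,"ry": 0,"rz": 0,"claw": 1}]}}

```text
time_s: 10.5
ee_pos: [0.5328, -0.2522, 0.111]
eef_rot: [-3.138, 0.006, -0.0]
force: [0.4, -0.6, -2.0]
grip_width: 0.0326
grip_force: 20.0
```

Emit:
{"name": "step_arm", "arguments": {"plan": [{"dx": 0,"dy": 0,"dz": 0,"rx": 0,"ry": 0,"rz": 0,"claw": 1},{"dx": 0,"dy": 0,"dz": 0.04,"rx": 0,"ry": 0,"rz": 0,"claw": 1},{"dx": 0,"dy": 0,"dz": 0.03,"rx": 0,"ry": 0,"rz": 0,"claw": 1},{"dx": 0,"dy": 0,"dz": 0.015,"rx": 0,"ry": 0,"rz": 0,"claw": 1},{"dx": 0,"dy": 0,"dz": 0.005,"rx": 0,"ry": 0,"rz": 0,"claw": 1},{"dx": 0,"dy": 0,"dz": 0,"rx": 0,"ry": 0,"rz": 0,"claw": 1},{"dx": 0,"dy": 0,"dz": 0,"rx": 0,"ry": 0,"rz": 0,"claw": 1}]}}

```text
time_s: 11.2
ee_pos: [0.5348, -0.2534, 0.1063]
eef_rot: [3.141, -0.001, -0.0]
force: [0.1, 0.8, 2.1]
grip_width: 0.0327
grip_force: 20.0
```

Emit:
{"name": "step_arm", "arguments": {"plan": [{"dx": 0,"dy": 0,"dz": 0,"rx": 0,"ry": 0,"rz": 0,"claw": 0.6},{"dx": 0,"dy": 0,"dz": 0,"rx": 0,"ry": 0,"rz": 0,"claw": 0.3},{"dx": 0,"dy": 0,"dz": 0,"rx": 0,"ry": 0,"rz": 0,"claw": 0.2},{"dx": 0,"dy": 0,"dz": -0.25,"rx": 0,"ry": 0,"rz": 0,"claw": 0.2},{"dx": 0,"dy": 0,"dz": -0.3,"rx": 0,"ry": 0,"rz": 0,"claw": 0.2},{"dx": 0.05,"dy": -0.3,"dz": 0,"rx": 0,"ry": 0,"rz": 0,"claw": 0.2},{"dx": 0.05,"dy": -0.45,"dz": 0,"rx": 0,"ry": 0,"rz": 0,"claw": 0.2},{"dx": 0.05,"dy": -0.45,"dz": 0,"rx": 0,"ry": 0,"rz": 0,"claw": 0.2},{"dx": 0.05,"dy": -0.45,"dz": 0,"rx": 0,"ry": 0,"rz": 0,"claw": 0.2},{"dx": 0.05,"dy": -0.45,"dz": 0,"rx": 0,"ry": 0,"rz": 0,"claw": 0.2}]}}

```text
time_s: 12.2
ee_pos: [0.5597, -0.0416, 0.1611]
eef_rot: [3.142, -0.0, -0.0]
force: [1.0, -0.2, 0.3]
grip_width: 0.0752
grip_force: 0.0
```

Emit:
{"name": "step_arm", "arguments": {"plan": [{"dx": 0.05,"dy": -0.45,"dz": 0,"rx": 0,"ry": 0,"rz": 0,"claw": 0.2},{"dx": 0.05,"dy": -0.45,"dz": 0,"rx": 0,"ry": 0,"rz": 0,"claw": 0.2},{"dx": 0.05,"dy": -0.3,"dz": 0,"rx": 0,"ry": 0,"rz": 0,"claw": 0.2},{"dx": 0.02,"dy": -0.12,"dz": 0,"rx": 0,"ry": 0,"rz": 0,"claw": 0.2},{"dx": 0,"dy": 0,"dz": 0,"rx": 0,"ry": 0,"rz": 0,"claw": 0.2},{"dx": 0,"dy": 0,"dz": 0,"rx": 0,"ry": 0,"rz": 0,"claw": 0.2}]}}

```text
time_s: 12.8
ee_pos: [0.5767, 0.0877, 0.1608]
eef_rot: [3.141, 0.0, -0.001]
force: [-0.6, 0.7, -0.6]
grip_width: 0.0751
grip_force: 0.0
```

```bash
python3 - <<'E'
from h import *
p=snap("wrist","w6"); W=wcloud(p); print(p["o"]["ee_pos"].round(4)); pads(p,W)
print("jar",top(W,(.55,-.02),(.62,.05),.056,.072))
E
```

```text
[0.5767 0.0877 0.1608]
red pad [562.1  99.3] 48.6 fit [564.6  95.6] 41.8
red cap [579.1  91. ] 18.6 fit [578.9  91.5] 17.5
yel pad [507.9  -5.1] 35.8 fit [507.9  -5. ] 35.5
blue pad [607.1 -71.6] 35.7 fit [607.2 -71.6] 35.3
jar (3869, array([587.9,  15.4]), 24.0, np.float64(61.4))
```

Emit:
{"name": "step_arm", "arguments": {"plan": [{"dx": 0.01,"dy": -0.015,"dz": 0.3,"rx": 0,"ry": 0,"rz": 0,"claw": 0.2},{"dx": 0,"dy": 0,"dz": 0.16,"rx": 0,"ry": 0,"rz": 0,"claw": 0.2},{"dx": 0,"dy": 0,"dz": 0,"rx": 0,"ry": 0,"rz": 0,"claw": 0.5},{"dx": 0,"dy": 0,"dz": 0,"rx": 0,"ry": 0,"rz": 0,"claw": 0.8},{"dx": 0,"dy": 0,"dz": 0,"rx": 0,"ry": 0,"rz": 0,"claw": 1},{"dx": 0,"dy": 0,"dz": 0,"rx": 0,"ry": 0,"rz": 0,"claw": 1},{"dx": 0,"dy": 0,"dz": 0,"rx": 0,"ry": 0,"rz": 0,"claw": 1},{"dx": 0,"dy": 0,"dz": 0,"rx": 0,"ry": 0,"rz": 0,"claw": 1},{"dx": 0,"dy": 0,"dz": 0,"rx": 0,"ry": 0,"rz": 0,"claw": 1}]}}

```text
time_s: 13.75
ee_pos: [0.5779, 0.0902, 0.1153]
eef_rot: [-3.142, -0.001, -0.0]
force: [-0.0, -0.3, 1.9]
grip_width: 0.0328
grip_force: 20.0
```

Emit:
{"name": "step_arm", "arguments": {"plan": [{"dx": 0,"dy": 0,"dz": -0.05,"rx": 0,"ry": 0,"rz": 0,"claw": 1},{"dx": 0,"dy": 0,"dz": -0.3,"rx": 0,"ry": 0,"rz": 0,"claw": 1},{"dx": 0,"dy": 0,"dz": -0.4,"rx": 0,"ry": 0,"rz": 0,"claw": 1},{"dx": 0,"dy": 0,"dz": -0.4,"rx": 0,"ry": 0,"rz": 0,"claw": 1},{"dx": 0,"dy": 0,"dz": -0.1,"rx": 0,"ry": 0,"rz": 0,"claw": 1},{"dx": 0,"dy": 0,"dz": 0,"rx": 0,"ry": 0,"rz": 0,"claw": 1}]}}

```text
time_s: 14.35
ee_pos: [0.5781, 0.0902, 0.2413]
eef_rot: [-3.141, -0.003, -0.0]
force: [-0.2, 0.6, -2.1]
grip_width: 0.0326
grip_force: 20.0
```

Emit:
{"name": "step_arm", "arguments": {"plan": [{"dx": -0.04,"dy": 0.2,"dz": 0,"rx": 0,"ry": 0,"rz": 0,"claw": 1},{"dx": -0.09,"dy": 0.45,"dz": 0,"rx": 0,"ry": 0,"rz": 0,"claw": 1},{"dx": -0.09,"dy": 0.45,"dz": 0,"rx": 0,"ry": 0,"rz": 0,"claw": 1},{"dx": -0.09,"dy": 0.45,"dz": 0,"rx": 0,"ry": 0,"rz": 0,"claw": 1},{"dx": -0.09,"dy": 0.45,"dz": 0,"rx": 0,"ry": 0,"rz": 0,"claw": 1},{"dx": -0.09,"dy": 0.45,"dz": 0,"rx": 0,"ry": 0,"rz": 0,"claw": 1},{"dx": -0.09,"dy": 0.45,"dz": 0,"rx": 0,"ry": 0,"rz": 0,"claw": 1},{"dx": -0.09,"dy": 0.45,"dz": 0,"rx": 0,"ry": 0,"rz": 0,"claw": 1},{"dx": -0.09,"dy": 0.45,"dz": 0,"rx": 0,"ry": 0,"rz": 0,"claw": 1},{"dx": -0.08,"dy": 0.3,"dz": 0,"rx": 0,"ry": 0,"rz": 0,"claw": 1}]}}

```text
time_s: 15.35
ee_pos: [0.4922, -0.3221, 0.2374]
eef_rot: [-3.14, 0.003, -0.002]
force: [-0.1, 0.4, -1.6]
grip_width: 0.0323
grip_force: 20.0
```

Emit:
{"name": "step_arm", "arguments": {"plan": [{"dx": -0.04,"dy": 0.13,"dz": 0,"rx": 0,"ry": 0,"rz": 0,"claw": 1},{"dx": 0,"dy": 0,"dz": 0.2,"rx": 0,"ry": 0,"rz": 0,"claw": 1},{"dx": 0,"dy": 0,"dz": 0.4,"rx": 0,"ry": 0,"rz": 0,"claw": 1},{"dx": 0,"dy": 0,"dz": 0.35,"rx": 0,"ry": 0,"rz": 0,"claw": 1},{"dx": 0,"dy": 0,"dz": 0.2,"rx": 0,"ry": 0,"rz": 0,"claw": 1},{"dx": 0,"dy": 0,"dz": 0.1,"rx": 0,"ry": 0,"rz": 0,"claw": 1},{"dx": 0,"dy": 0,"dz": 0,"rx": 0,"ry": 0,"rz": 0,"claw": 1},{"dx": 0,"dy": 0,"dz": 0,"rx": 0,"ry": 0,"rz": 0,"claw": 1}]}}

```text
time_s: 16.15
ee_pos: [0.4901, -0.3327, 0.1157]
eef_rot: [3.141, -0.001, 0.0]
force: [-0.6, 0.1, -0.6]
grip_width: 0.0328
grip_force: 20.0
```

Emit:
{"name": "step_arm", "arguments": {"plan": [{"dx": 0,"dy": 0,"dz": 0,"rx": 0,"ry": 0,"rz": 0,"claw": 1},{"dx": 0,"dy": 0,"dz": 0.04,"rx": 0,"ry": 0,"rz": 0,"claw": 1},{"dx": 0,"dy": 0,"dz": 0.03,"rx": 0,"ry": 0,"rz": 0,"claw": 1},{"dx": 0,"dy": 0,"dz": 0.015,"rx": 0,"ry": 0,"rz": 0,"claw": 1},{"dx": 0,"dy": 0,"dz": 0.005,"rx": 0,"ry": 0,"rz": 0,"claw": 1},{"dx": 0,"dy": 0,"dz": 0,"rx": 0,"ry": 0,"rz": 0,"claw": 1},{"dx": 0,"dy": 0,"dz": 0,"rx": 0,"ry": 0,"rz": 0,"claw": 1}]}}

```text
time_s: 16.85
ee_pos: [0.4898, -0.3328, 0.1063]
eef_rot: [3.141, -0.0, -0.0]
force: [-1.2, 1.0, 4.4]
grip_width: 0.0326
grip_force: 20.0
```

Emit:
{"name": "step_arm", "arguments": {"plan": [{"dx": 0,"dy": 0,"dz": 0,"rx": 0,"ry": 0,"rz": 0,"claw": 0.6},{"dx": 0,"dy": 0,"dz": 0,"rx": 0,"ry": 0,"rz": 0,"claw": 0.3},{"dx": 0,"dy": 0,"dz": 0,"rx": 0,"ry": 0,"rz": 0,"claw": 0.2},{"dx": 0,"dy": 0,"dz": -0.25,"rx": 0,"ry": 0,"rz": 0,"claw": 0.2},{"dx": 0,"dy": 0,"dz": -0.3,"rx": 0,"ry": 0,"rz": 0,"claw": 0.2},{"dx": 0.1,"dy": -0.3,"dz": 0,"rx": 0,"ry": 0,"rz": 0,"claw": 0.2},{"dx": 0.1,"dy": -0.45,"dz": 0,"rx": 0,"ry": 0,"rz": 0,"claw": 0.2},{"dx": 0.1,"dy": -0.45,"dz": 0,"rx": 0,"ry": 0,"rz": 0,"claw": 0.2},{"dx": 0.1,"dy": -0.45,"dz": 0,"rx": 0,"ry": 0,"rz": 0,"claw": 0.2},{"dx": 0.1,"dy": -0.45,"dz": 0,"rx": 0,"ry": 0,"rz": 0,"claw": 0.2}]}}

```text
time_s: 17.85
ee_pos: [0.5398, -0.1211, 0.161]
eef_rot: [3.142, -0.0, -0.0]
force: [0.1, -0.2, -0.3]
grip_width: 0.0752
grip_force: 0.0
```

Emit:
{"name": "step_arm", "arguments": {"plan": [{"dx": 0.1,"dy": -0.45,"dz": 0,"rx": 0,"ry": 0,"rz": 0,"claw": 0.2},{"dx": 0.1,"dy": -0.45,"dz": 0,"rx": 0,"ry": 0,"rz": 0,"claw": 0.2},{"dx": 0.1,"dy": -0.35,"dz": 0,"rx": 0,"ry": 0,"rz": 0,"claw": 0.2},{"dx": 0.175,"dy": -0.13,"dz": 0,"rx": 0,"ry": 0,"rz": 0,"claw": 0.2},{"dx": 0,"dy": 0,"dz": 0,"rx": 0,"ry": 0,"rz": 0,"claw": 0.2},{"dx": 0,"dy": 0,"dz": 0,"rx": 0,"ry": 0,"rz": 0,"claw": 0.2},{"dx": 0,"dy": 0,"dz": 0,"rx": 0,"ry": 0,"rz": 0,"claw": 0.2}]}}

```text
time_s: 18.55
ee_pos: [0.5868, 0.0143, 0.1609]
eef_rot: [3.142, 0.0, -0.001]
force: [-0.8, -0.7, 0.3]
grip_width: 0.0752
grip_force: 0.0
```

```bash
python3 - <<'E'
from h import *
p=snap("top","t7"); W=cloud(p)
for n,c in dict(y=(.45,-.254),b=(.535,-.253),r=(.49,-.333)).items(): print(n,top(W,np.array(c)-.035,np.array(c)+.035,.105,.13))
p=snap("wrist","w7"); W=wcloud(p); print(p["o"]["ee_pos"].round(4)); pads(p,W)
print("jar",top(W,(.55,-.02),(.62,.05),.056,.072))
E
```

```text
y (327, array([ 446.3, -254.7]), 16.4, np.float64(118.9))
b (318, array([ 532.2, -255.2]), 16.8, np.float64(118.8))
r (335, array([ 486.7, -332.1]), 16.7, np.float64(119.2))
[0.5868 0.0142 0.1609]
red pad [574.4  93.9] 35.6 fit [574.5  93.9] 35.3
yel pad [507.8  -5.2] 35.9 fit [508.   -5.5] 35.5
blue pad [607.1 -71.9] 35.5 fit [607.2 -71.9] 35.2
jar (3712, array([587.8,  15.4]), 24.1, np.float64(61.3))
```

View pics/w7.png

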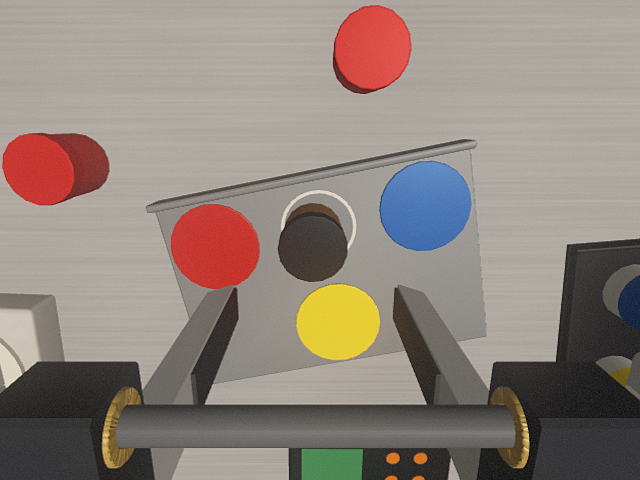

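Tray holds three upright bottles. The black-lidded jar at (313,243) shows its brown amber-glass side below the lid, which matches the description; the red-lidded ones at (372,48) and (40,168) are elsewhere. All three pads are empty. Going for the jar.

Emit:
{"name": "step_arm", "arguments": {"plan": [{"dx": 0,"dy": 0,"dz": 0.3,"rx": 0,"ry": 0,"rz": 0,"claw": 0.2},{"dx": 0,"dy": 0,"dz": 0.4,"rx": 0,"ry": 0,"rz": 0,"claw": 0.2},{"dx": 0,"dy": 0,"dz": 0.3,"rx": 0,"ry": 0,"rz": 0,"claw": 0.2},{"dx": 0,"dy": 0,"dz": 0.1,"rx": 0,"ry": 0,"rz": 0,"claw": 0.2},{"dx": 0,"dy": 0,"dz": 0,"rx": 0,"ry": 0,"rz": 0,"claw": 0.2},{"dx": 0,"dy": 0,"dz": 0,"rx": 0,"ry": 0,"rz": 0,"claw": 0.4},{"dx": 0,"dy": 0,"dz": 0,"rx": 0,"ry": 0,"rz": 0,"claw": 0.6},{"dx": 0,"dy": 0,"dz": 0,"rx": 0,"ry": 0,"rz": 0,"claw": 1},{"dx": 0,"dy": 0,"dz": 0,"rx": 0,"ry": 0,"rz": 0,"claw": 1},{"dx": 0,"dy": 0,"dz": 0,"rx": 0,"ry": 0,"rz": 0,"claw": 1}]}}

```text
time_s: 19.65
ee_pos: [0.5876, 0.0152, 0.0518]
eef_rot: [3.142, -0.001, -0.0]
force: [-1.9, -0.0, 6.5]
grip_width: 0.0476
grip_force: 20.0
```

Emit:
{"name": "step_arm", "arguments": {"plan": [{"dx": 0,"dy": 0,"dz": 0,"rx": 0,"ry": 0,"rz": 0,"claw": 1},{"dx": 0,"dy": 0,"dz": -0.05,"rx": 0,"ry": 0,"rz": 0,"claw": 1},{"dx": 0,"dy": 0,"dz": -0.3,"rx": 0,"ry": 0,"rz": 0,"claw": 1},{"dx": 0,"dy": 0,"dz": -0.4,"rx": 0,"ry": 0,"rz": 0,"claw": 1},{"dx": 0,"dy": 0,"dz": -0.25,"rx": 0,"ry": 0,"rz": 0,"claw": 1},{"dx": 0,"dy": 0,"dz": 0,"rx": 0,"ry": 0,"rz": 0,"claw": 1}]}}

```text
time_s: 20.25
ee_pos: [0.5886, 0.0152, 0.1549]
eef_rot: [3.141, -0.006, -0.0]
force: [-0.4, 0.3, -0.6]
grip_width: 0.0474
grip_force: 20.0
```

```bash
cat >> h.py <<'E'
def ring(p,c0,dark=False):
    g=cv2.cvtColor(p["img"],cv2.COLOR_RGB2GRAY).astype(np.float32)
    # resample the plate plane z=.038 to a metric image, 0.25 mm/px
    n=480; s=.00025; yy,xx=np.mgrid[:n,:n]; X=np.stack([c0[0]+(xx-n/2)*s,c0[1]+(yy-n/2)*s,np.full((n,n),.038)],-1)
    C=X@p["R"].T+p["t"]; u=C[...,0]/C[...,2]*p["fx"]+p["cx"]; v=C[...,1]/C[...,2]*p["fy"]+p["cy"]
    im=cv2.remap(g,u.astype(np.float32),v.astype(np.float32),cv2.INTER_LINEAR)
    bh=cv2.morphologyEx(im,cv2.MORPH_BLACKHAT,cv2.getStructuringElement(cv2.MORPH_ELLIPSE,(25,25)))
    bh[bh<4]=0; bh=np.minimum(bh,30)
    th=np.linspace(0,2*np.pi,180,endpoint=False); best=None
    for r in np.arange(28,32.1,.5):
      k=np.zeros((281,281),np.float32); cv2.circle(k,(140,140),int(round(r/.25)),1,3); k/=k.sum()
      q=cv2.filter2D(bh,-1,k,borderType=cv2.BORDER_CONSTANT); _,mx,_,l=cv2.minMaxLoc(q)
      if best is None or mx>best[0]: best=(round(mx,1),float(r),round((c0[0]+(l[0]-n/2)*s)*1000,1),round((c0[1]+(l[1]-n/2)*s)*1000,1))
    return best,im
E
python3 - <<'E'
from h import *
p=pickle.load(open("t7.pkl","rb")); p["W"]=cloud(p)
c=plane(p,[(165,271)],.038)[0]; print(c); print(ring(p,c)[0])
p=pickle.load(open("w2.pkl","rb")); wcloud(p); print(plane(p,[(59,242)],.038)); print(ring(p,c)[0])
E
```

```text
[0.47256647 0.29917667 0.038     ]
(29.9, 28.5, np.float64(470.8), np.float64(299.7))
[[0.4729908  0.29828048 0.038     ]]
(30.0, 28.0, np.float64(472.3), np.float64(299.4))
```

Emit:
{"name": "step_arm", "arguments": {"plan": [{"dx": -0.06,"dy": -0.15,"dz": 0,"rx": 0,"ry": 0,"rz": 0,"claw": 1},{"dx": -0.16,"dy": -0.4,"dz": 0,"rx": 0,"ry": 0,"rz": 0,"claw": 1},{"dx": -0.16,"dy": -0.4,"dz": 0,"rx": 0,"ry": 0,"rz": 0,"claw": 1},{"dx": -0.16,"dy": -0.4,"dz": 0,"rx": 0,"ry": 0,"rz": 0,"claw": 1},{"dx": -0.16,"dy": -0.4,"dz": 0,"rx": 0,"ry": 0,"rz": 0,"claw": 1},{"dx": -0.16,"dy": -0.4,"dz": 0,"rx": 0,"ry": 0,"rz": 0,"claw": 1},{"dx": -0.16,"dy": -0.4,"dz": 0,"rx": 0,"ry": 0,"rz": 0,"claw": 1},{"dx": -0.08,"dy": -0.2,"dz": 0,"rx": 0,"ry": 0,"rz": 0,"claw": 1},{"dx": -0.05,"dy": -0.095,"dz": 0,"rx": 0,"ry": 0,"rz": 0,"claw": 1},{"dx": 0,"dy": 0,"dz": 0,"rx": 0,"ry": 0,"rz": 0,"claw": 1}]}}

```text
time_s: 21.25
ee_pos: [0.4712, 0.3004, 0.1499]
eef_rot: [3.141, 0.002, 0.001]
force: [0.7, -1.1, -1.1]
grip_width: 0.0474
grip_force: 20.0
```

Emit:
{"name": "step_arm", "arguments": {"plan": [{"dx": 0,"dy": 0,"dz": 0.25,"rx": 0,"ry": 0,"rz": 0,"claw": 1},{"dx": 0,"dy": 0,"dz": 0.2,"rx": 0,"ry": 0,"rz": 0,"claw": 1},{"dx": 0,"dy": 0,"dz": 0.06,"rx": 0,"ry": 0,"rz": 0,"claw": 1},{"dx": 0,"dy": 0,"dz": 0,"rx": 0,"ry": 0,"rz": 0,"claw": 1},{"dx": 0,"dy": 0,"dz": 0,"rx": 0,"ry": 0,"rz": 0,"claw": 1},{"dx": 0,"dy": 0,"dz": 0,"rx": 0,"ry": 0,"rz": 0,"claw": 1}]}}

```text
time_s: 21.85
ee_pos: [0.4729, 0.2997, 0.101]
eef_rot: [-3.141, -0.001, -0.001]
force: [0.5, -0.2, -0.4]
grip_width: 0.0477
grip_force: 20.0
```

```bash
python3 - <<'E'
from h import *
p=snap("wrist","w8"); W=wcloud(p); print(p["o"]["ee_pos"].round(4)); b,im=ring(p,(.472,.2995)); print(b)
m=(abs(W[...,2]-.038)<.003)&(abs(W[...,0]-.472)<.06)&(abs(W[...,1]-.3)<.06); w=W[m]; print("plate h",np.median(w[:,2]),w.min(0),w.max(0))
cv2.imwrite("pics/w8m.png",np.hstack([cv2.resize(p["img"][150:480,120:520,::-1],(480,396)),np.repeat(cv2.resize(im,(320,396))[...,None],3,2).astype(np.uint8)]))
E
```

```text
[0.4729 0.2997 0.101 ]
(20.1, 29.0, 472.2, 300.2)
plate h 0.03748699755091012 [0.45635479 0.24418027 0.03500364] [0.52889081 0.3542603  0.04034882]
```

View pics/w8m.png

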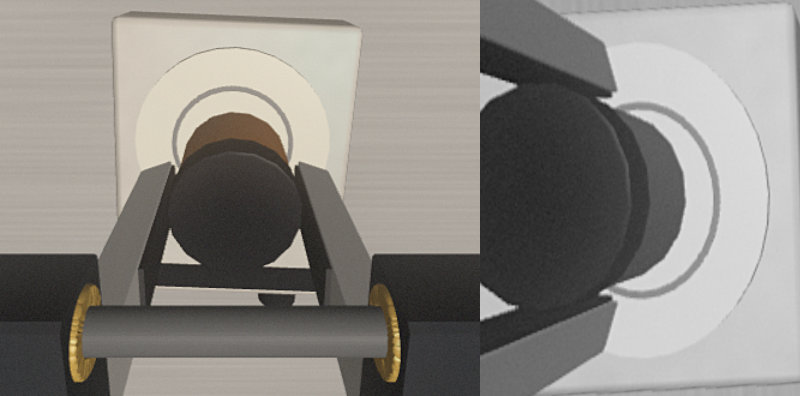

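The jar hangs upright with the ring centred around it in the picture (ring at about (233,140) in the left crop). Lowering.

Emit:
{"name": "step_arm", "arguments": {"plan": [{"dx": 0,"dy": 0,"dz": 0.1,"rx": 0,"ry": 0,"rz": 0,"claw": 1},{"dx": 0,"dy": 0,"dz": 0.05,"rx": 0,"ry": 0,"rz": 0,"claw": 1},{"dx": 0,"dy": 0,"dz": 0.03,"rx": 0,"ry": 0,"rz": 0,"claw": 1},{"dx": 0,"dy": 0,"dz": 0.01,"rx": 0,"ry": 0,"rz": 0,"claw": 1},{"dx": 0,"dy": 0,"dz": 0.01,"rx": 0,"ry": 0,"rz": 0,"claw": 1},{"dx": 0,"dy": 0,"dz": 0,"rx": 0,"ry": 0,"rz": 0,"claw": 1},{"dx": 0,"dy": 0,"dz": 0,"rx": 0,"ry": 0,"rz": 0,"claw": 1}]}}

```text
time_s: 22.6
ee_pos: [0.4724, 0.2998, 0.0801]
eef_rot: [-3.141, -0.0, -0.0]
force: [-0.3, -0.7, -1.2]
grip_width: 0.0476
grip_force: 20.0
```

Emit:
{"name": "step_arm", "arguments": {"plan": [{"dx": 0,"dy": 0,"dz": 0.005,"rx": 0,"ry": 0,"rz": 0,"claw": 1},{"dx": 0,"dy": 0,"dz": 0.005,"rx": 0,"ry": 0,"rz": 0,"claw": 1},{"dx": 0,"dy": 0,"dz": 0.003,"rx": 0,"ry": 0,"rz": 0,"claw": 1},{"dx": 0,"dy": 0,"dz": 0,"rx": 0,"ry": 0,"rz": 0,"claw": 1},{"dx": 0,"dy": 0,"dz": 0,"rx": 0,"ry": 0,"rz": 0,"claw": 1}]}}

```text
time_s: 23.1
ee_pos: [0.4725, 0.2998, 0.0798]
eef_rot: [-3.141, -0.001, -0.0]
force: [-3.7, -2.1, 11.7]
grip_width: 0.0478
grip_force: 20.0
```

Emit:
{"name": "step_arm", "arguments": {"plan": [{"dx": 0,"dy": 0,"dz": -0.008,"rx": 0,"ry": 0,"rz": 0,"claw": 1},{"dx": 0,"dy": 0,"dz": 0,"rx": 0,"ry": 0,"rz": 0,"claw": 0.45},{"dx": 0,"dy": 0,"dz": 0,"rx": 0,"ry": 0,"rz": 0,"claw": 0.3},{"dx": 0,"dy": 0,"dz": 0,"rx": 0,"ry": 0,"rz": 0,"claw": 0.2},{"dx": 0,"dy": 0,"dz": 0,"rx": 0,"ry": 0,"rz": 0,"claw": 0.2},{"dx": 0,"dy": 0,"dz": -0.1,"rx": 0,"ry": 0,"rz": 0,"claw": 0.2},{"dx": 0,"dy": 0,"dz": -0.4,"rx": 0,"ry": 0,"rz": 0,"claw": 0.2},{"dx": -0.1,"dy": 0,"dz": -0.45,"rx": 0,"ry": 0,"rz": 0,"claw": 0.2},{"dx": -0.1,"dy": 0,"dz": -0.2,"rx": 0,"ry": 0,"rz": 0,"claw": 0.2},{"dx": 0,"dy": 0,"dz": 0,"rx": 0,"ry": 0,"rz": 0,"claw": 0.2}]}}

```text
time_s: 24.1
ee_pos: [0.4526, 0.3004, 0.1984]
eef_rot: [-3.139, -0.005, 0.0]
force: [0.6, 0.4, 0.2]
grip_width: 0.0752
grip_force: 0.0
```

Emit:
{"name": "step_arm", "arguments": {"plan": [{"dx": 0,"dy": 0,"dz": 0,"rx": 0,"ry": 0,"rz": 0,"claw": 0.2},{"dx": 0,"dy": 0,"dz": 0,"rx": 0,"ry": 0,"rz": 0,"claw": 0.2}]}}

```text
time_s: 24.3
ee_pos: [0.4522, 0.2994, 0.1933]
eef_rot: [3.141, 0.002, -0.0]
force: [0.6, 0.4, 0.4]
grip_width: 0.0751
grip_force: 0.0
```

```bash
python3 - <<'E'
from h import *
p=snap("wrist","w9"); W=wcloud(p); print(p["o"]["ee_pos"].round(4)); b,im=ring(p,(.472,.2995)); print(b)
print("lid",top(W,(.43,.26),(.51,.34),.083,.1))
h=hsv(p); 
cv2.imwrite("pics/w9m.png",np.hstack([cv2.resize(p["img"][150:480,120:520,::-1],(480,396)),np.repeat(cv2.resize(im,(320,396))[...,None],3,2).astype(np.uint8)]))
E
```

```text
[0.4522 0.2994 0.1933]
(18.3, 29.0, 472.5, 300.0)
lid (3802, array([472.6, 298.8]), 24.0, np.float64(89.3))
```

View pics/w9m.png

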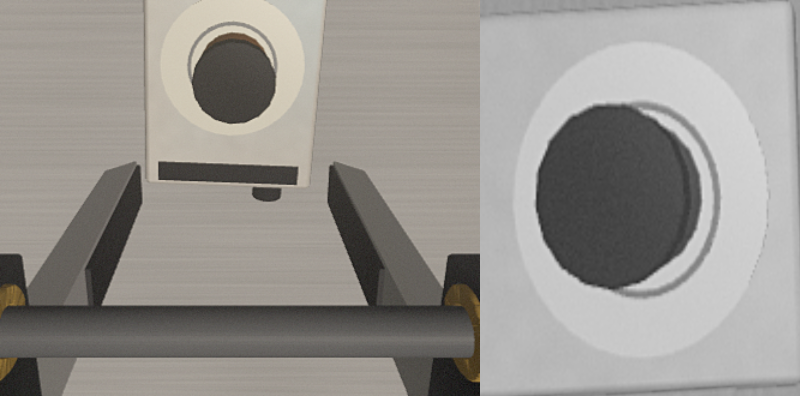

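Jar centred to about 1 mm (lid 472.6, 298.8 against ring 472.5, 300.0). Now the bottles go back, red first.

Emit:
{"name": "step_arm", "arguments": {"plan": [{"dx": 0,"dy": 0.3,"dz": 0,"rx": 0,"ry": 0,"rz": 0,"claw": 0.2},{"dx": 0.03,"dy": 0.48,"dz": 0,"rx": 0,"ry": 0,"rz": 0,"claw": 0.2},{"dx": 0.03,"dy": 0.48,"dz": 0,"rx": 0,"ry": 0,"rz": 0,"claw": 0.2},{"dx": 0.03,"dy": 0.48,"dz": 0,"rx": 0,"ry": 0,"rz": 0,"claw": 0.2},{"dx": 0.03,"dy": 0.48,"dz": 0,"rx": 0,"ry": 0,"rz": 0,"claw": 0.2},{"dx": 0.03,"dy": 0.48,"dz": 0,"rx": 0,"ry": 0,"rz": 0,"claw": 0.2},{"dx": 0.03,"dy": 0.48,"dz": 0,"rx": 0,"ry": 0,"rz": 0,"claw": 0.2},{"dx": 0.03,"dy": 0.48,"dz": 0,"rx": 0,"ry": 0,"rz": 0,"claw": 0.2},{"dx": 0.03,"dy": 0.48,"dz": 0,"rx": 0,"ry": 0,"rz": 0,"claw": 0.2},{"dx": 0.03,"dy": 0.48,"dz": 0,"rx": 0,"ry": 0,"rz": 0,"claw": 0.2}]}}

```text
time_s: 25.35
ee_pos: [0.4788, -0.1644, 0.1936]
eef_rot: [-3.141, 0.001, -0.001]
force: [1.2, 0.7, -0.0]
grip_width: 0.0755
grip_force: 0.0
```

Emit:
{"name": "step_arm", "arguments": {"plan": [{"dx": 0.03,"dy": 0.48,"dz": 0,"rx": 0,"ry": 0,"rz": 0,"claw": 0.2},{"dx": 0.03,"dy": 0.48,"dz": 0,"rx": 0,"ry": 0,"rz": 0,"claw": 0.2},{"dx": 0.03,"dy": 0.48,"dz": 0,"rx": 0,"ry": 0,"rz": 0,"claw": 0.2},{"dx": 0.02,"dy": 0.27,"dz": 0,"rx": 0,"ry": 0,"rz": 0,"claw": 0.2},{"dx": 0,"dy": 0,"dz": 0,"rx": 0,"ry": 0,"rz": 0,"claw": 0.2},{"dx": 0,"dy": 0,"dz": 0,"rx": 0,"ry": 0,"rz": 0,"claw": 0.2},{"dx": 0,"dy": 0,"dz": 0,"rx": 0,"ry": 0,"rz": 0,"claw": 0.2}]}}

```text
time_s: 26.05
ee_pos: [0.4902, -0.3324, 0.1939]
eef_rot: [-3.141, 0.001, 0.0]
force: [0.0, 0.3, -0.1]
grip_width: 0.0751
grip_force: 0.0
```

```bash
python3 - <<'E'
from h import *
p=snap("wrist","w10"); W=wcloud(p); print(p["o"]["ee_pos"].round(4))
for n,c in dict(yel=(.45,-.254),blue=(.535,-.253),red=(.49,-.333)).items():
    k=colmask(p,n)&(W[...,2]>.105)&(abs(W[...,0]-c[0])<.04)&(abs(W[...,1]-c[1])<.04)
    v,u=np.nonzero(k)
    if len(v): print(n,len(v),cv2.minEnclosingCircle((plane(p,np.c_[u,v],.119)[:,:2]*1000).astype(np.float32)),top(W,np.array(c)-.035,np.array(c)+.035,.112,.13))
E
```

```text
[ 0.4902 -0.3324  0.1939]
yel 715 ((453.74371337890625, -252.70849609375), 18.23434829711914) (630, array([ 451.2, -250.1]), 14.9, np.float64(118.0))
blue 2568 ((534.5206298828125, -257.0594177246094), 17.93646240234375) (2452, array([ 533.7, -254.9]), 16.5, np.float64(118.2))
red 2218 ((490.07598876953125, -331.7792053222656), 18.045169830322266) (2094, array([ 487.7, -332. ]), 16.5, np.float64(118.2))
```

Emit:
{"name": "step_arm", "arguments": {"plan": [{"dx": 0,"dy": 0,"dz": 0.35,"rx": 0,"ry": 0,"rz": 0,"claw": 0.2},{"dx": 0,"dy": 0,"dz": 0.35,"rx": 0,"ry": 0,"rz": 0,"claw": 0.2},{"dx": 0,"dy": 0,"dz": 0.175,"rx": 0,"ry": 0,"rz": 0,"claw": 0.2},{"dx": 0,"dy": 0,"dz": 0,"rx": 0,"ry": 0,"rz": 0,"claw": 0.4},{"dx": 0,"dy": 0,"dz": 0,"rx": 0,"ry": 0,"rz": 0,"claw": 0.6},{"dx": 0,"dy": 0,"dz": 0,"rx": 0,"ry": 0,"rz": 0,"claw": 0.8},{"dx": 0,"dy": 0,"dz": 0,"rx": 0,"ry": 0,"rz": 0,"claw": 1},{"dx": 0,"dy": 0,"dz": 0,"rx": 0,"ry": 0,"rz": 0,"claw": 1},{"dx": 0,"dy": 0,"dz": 0,"rx": 0,"ry": 0,"rz": 0,"claw": 1},{"dx": 0,"dy": 0,"dz": 0,"rx": 0,"ry": 0,"rz": 0,"claw": 1}]}}

```text
time_s: 27.1
ee_pos: [0.4904, -0.3334, 0.1074]
eef_rot: [3.141, -0.001, -0.0]
force: [0.2, 0.7, 3.0]
grip_width: 0.0326
grip_force: 20.0
```

Emit:
{"name": "step_arm", "arguments": {"plan": [{"dx": 0,"dy": 0,"dz": -0.05,"rx": 0,"ry": 0,"rz": 0,"claw": 1},{"dx": 0,"dy": 0,"dz": -0.3,"rx": 0,"ry": 0,"rz": 0,"claw": 1},{"dx": 0,"dy": 0,"dz": -0.45,"rx": 0,"ry": 0,"rz": 0,"claw": 1},{"dx": 0,"dy": 0,"dz": -0.45,"rx": 0,"ry": 0,"rz": 0,"claw": 1},{"dx": 0,"dy": 0,"dz": -0.1,"rx": 0,"ry": 0,"rz": 0,"claw": 1},{"dx": 0,"dy": 0,"dz": 0,"rx": 0,"ry": 0,"rz": 0,"claw": 1}]}}

```text
time_s: 27.7
ee_pos: [0.4905, -0.3335, 0.2434]
eef_rot: [3.14, -0.002, -0.0]
force: [-0.0, -0.5, -2.5]
grip_width: 0.0324
grip_force: 20.0
```

Emit:
{"name": "step_arm", "arguments": {"plan": [{"dx": 0.04,"dy": -0.2,"dz": 0,"rx": 0,"ry": 0,"rz": 0,"claw": 1},{"dx": 0.09,"dy": -0.45,"dz": 0,"rx": 0,"ry": 0,"rz": 0,"claw": 1},{"dx": 0.09,"dy": -0.45,"dz": 0,"rx": 0,"ry": 0,"rz": 0,"claw": 1},{"dx": 0.09,"dy": -0.45,"dz": 0,"rx": 0,"ry": 0,"rz": 0,"claw": 1},{"dx": 0.09,"dy": -0.45,"dz": 0,"rx": 0,"ry": 0,"rz": 0,"claw": 1},{"dx": 0.09,"dy": -0.45,"dz": 0,"rx": 0,"ry": 0,"rz": 0,"claw": 1},{"dx": 0.09,"dy": -0.45,"dz": 0,"rx": 0,"ry": 0,"rz": 0,"claw": 1},{"dx": 0.09,"dy": -0.45,"dz": 0,"rx": 0,"ry": 0,"rz": 0,"claw": 1},{"dx": 0.09,"dy": -0.45,"dz": 0,"rx": 0,"ry": 0,"rz": 0,"claw": 1},{"dx": 0.05,"dy": -0.3,"dz": 0,"rx": 0,"ry": 0,"rz": 0,"claw": 1}]}}

```text
time_s: 28.7
ee_pos: [0.5707, 0.0794, 0.2394]
eef_rot: [3.142, 0.004, 0.001]
force: [-0.3, 0.1, -1.1]
grip_width: 0.0325
grip_force: 20.0
```

Emit:
{"name": "step_arm", "arguments": {"plan": [{"dx": 0.03,"dy": -0.17,"dz": 0,"rx": 0,"ry": 0,"rz": 0,"claw": 1},{"dx": 0,"dy": 0,"dz": 0.2,"rx": 0,"ry": 0,"rz": 0,"claw": 1},{"dx": 0,"dy": 0,"dz": 0.4,"rx": 0,"ry": 0,"rz": 0,"claw": 1},{"dx": 0,"dy": 0,"dz": 0.3,"rx": 0,"ry": 0,"rz": 0,"claw": 1},{"dx": 0,"dy": 0,"dz": 0.2,"rx": 0,"ry": 0,"rz": 0,"claw": 1},{"dx": 0,"dy": 0,"dz": 0.05,"rx": 0,"ry": 0,"rz": 0,"claw": 1},{"dx": 0,"dy": 0,"dz": 0,"rx": 0,"ry": 0,"rz": 0,"claw": 1},{"dx": 0,"dy": 0,"dz": 0,"rx": 0,"ry": 0,"rz": 0,"claw": 1},{"dx": 0,"dy": 0,"dz": 0,"rx": 0,"ry": 0,"rz": 0,"claw": 1}]}}

```text
time_s: 29.6
ee_pos: [0.5747, 0.0936, 0.1281]
eef_rot: [-3.141, -0.002, -0.0]
force: [-1.1, 0.6, -1.4]
grip_width: 0.0332
grip_force: 20.0
```

Emit:
{"name": "step_arm", "arguments": {"plan": [{"dx": 0,"dy": 0,"dz": 0.05,"rx": 0,"ry": 0,"rz": 0,"claw": 1},{"dx": 0,"dy": 0,"dz": 0.03,"rx": 0,"ry": 0,"rz": 0,"claw": 1},{"dx": 0,"dy": 0,"dz": 0.015,"rx": 0,"ry": 0,"rz": 0,"claw": 1},{"dx": 0,"dy": 0,"dz": 0.005,"rx": 0,"ry": 0,"rz": 0,"claw": 1},{"dx": 0,"dy": 0,"dz": 0.005,"rx": 0,"ry": 0,"rz": 0,"claw": 1},{"dx": 0,"dy": 0,"dz": 0.005,"rx": 0,"ry": 0,"rz": 0,"claw": 1},{"dx": 0,"dy": 0,"dz": 0,"rx": 0,"ry": 0,"rz": 0,"claw": 1},{"dx": 0,"dy": 0,"dz": 0,"rx": 0,"ry": 0,"rz": 0,"claw": 1}]}}

```text
time_s: 30.4
ee_pos: [0.5745, 0.0938, 0.1164]
eef_rot: [-3.141, -0.001, -0.0]
force: [-0.4, 0.6, 4.0]
grip_width: 0.0331
grip_force: 20.0
```

Emit:
{"name": "step_arm", "arguments": {"plan": [{"dx": 0,"dy": 0,"dz": 0,"rx": 0,"ry": 0,"rz": 0,"claw": 0.6},{"dx": 0,"dy": 0,"dz": 0,"rx": 0,"ry": 0,"rz": 0,"claw": 0.3},{"dx": 0,"dy": 0,"dz": 0,"rx": 0,"ry": 0,"rz": 0,"claw": 0.2},{"dx": 0,"dy": 0,"dz": -0.25,"rx": 0,"ry": 0,"rz": 0,"claw": 0.2},{"dx": 0,"dy": 0,"dz": -0.3,"rx": 0,"ry": 0,"rz": 0,"claw": 0.2},{"dx": -0.05,"dy": 0.3,"dz": 0,"rx": 0,"ry": 0,"rz": 0,"claw": 0.2},{"dx": -0.05,"dy": 0.45,"dz": 0,"rx": 0,"ry": 0,"rz": 0,"claw": 0.2},{"dx": -0.05,"dy": 0.45,"dz": 0,"rx": 0,"ry": 0,"rz": 0,"claw": 0.2},{"dx": -0.05,"dy": 0.45,"dz": 0,"rx": 0,"ry": 0,"rz": 0,"claw": 0.2},{"dx": -0.05,"dy": 0.45,"dz": 0,"rx": 0,"ry": 0,"rz": 0,"claw": 0.2}]}}

```text
time_s: 31.4
ee_pos: [0.5487, -0.118, 0.171]
eef_rot: [3.142, 0.0, -0.0]
force: [0.3, 0.6, 0.4]
grip_width: 0.0752
grip_force: 0.0
```

Emit:
{"name": "step_arm", "arguments": {"plan": [{"dx": -0.05,"dy": 0.45,"dz": 0,"rx": 0,"ry": 0,"rz": 0,"claw": 0.2},{"dx": -0.05,"dy": 0.45,"dz": 0,"rx": 0,"ry": 0,"rz": 0,"claw": 0.2},{"dx": -0.05,"dy": 0.35,"dz": 0,"rx": 0,"ry": 0,"rz": 0,"claw": 0.2},{"dx": 0,"dy": 0.13,"dz": 0,"rx": 0,"ry": 0,"rz": 0,"claw": 0.2},{"dx": 0,"dy": 0,"dz": 0,"rx": 0,"ry": 0,"rz": 0,"claw": 0.2},{"dx": 0,"dy": 0,"dz": 0,"rx": 0,"ry": 0,"rz": 0,"claw": 0.2},{"dx": 0,"dy": 0,"dz": 0,"rx": 0,"ry": 0,"rz": 0,"claw": 0.2}]}}

```text
time_s: 32.1
ee_pos: [0.5346, -0.2528, 0.171]
eef_rot: [-3.141, 0.0, 0.001]
force: [0.7, 0.2, 0.3]
grip_width: 0.0755
grip_force: 0.0
```

Emit:
{"name": "step_arm", "arguments": {"plan": [{"dx": 0,"dy": 0,"dz": 0.35,"rx": 0,"ry": 0,"rz": 0,"claw": 0.2},{"dx": 0,"dy": 0,"dz": 0.25,"rx": 0,"ry": 0,"rz": 0,"claw": 0.2},{"dx": 0,"dy": 0,"dz": 0.04,"rx": 0,"ry": 0,"rz": 0,"claw": 0.2},{"dx": 0,"dy": 0,"dz": 0,"rx": 0,"ry": 0,"rz": 0,"claw": 0.4},{"dx": 0,"dy": 0,"dz": 0,"rx": 0,"ry": 0,"rz": 0,"claw": 0.6},{"dx": 0,"dy": 0,"dz": 0,"rx": 0,"ry": 0,"rz": 0,"claw": 0.8},{"dx": 0,"dy": 0,"dz": 0,"rx": 0,"ry": 0,"rz": 0,"claw": 1},{"dx": 0,"dy": 0,"dz": 0,"rx": 0,"ry": 0,"rz": 0,"claw": 1},{"dx": 0,"dy": 0,"dz": 0,"rx": 0,"ry": 0,"rz": 0,"claw": 1},{"dx": 0,"dy": 0,"dz": 0,"rx": 0,"ry": 0,"rz": 0,"claw": 1}]}}

```text
time_s: 33.1
ee_pos: [0.5343, -0.2544, 0.1073]
eef_rot: [3.141, -0.0, -0.0]
force: [-0.2, 0.3, 1.8]
grip_width: 0.0325
grip_force: 20.0
```

Emit:
{"name": "step_arm", "arguments": {"plan": [{"dx": 0,"dy": 0,"dz": -0.05,"rx": 0,"ry": 0,"rz": 0,"claw": 1},{"dx": 0,"dy": 0,"dz": -0.3,"rx": 0,"ry": 0,"rz": 0,"claw": 1},{"dx": 0,"dy": 0,"dz": -0.3,"rx": 0,"ry": 0,"rz": 0,"claw": 1},{"dx": 0,"dy": 0,"dz": 0,"rx": 0,"ry": 0,"rz": 0,"claw": 1},{"dx": 0,"dy": 0,"dz": 0,"rx": 0,"ry": 0,"rz": 0,"claw": 1}]}}

```text
time_s: 33.6
ee_pos: [0.5341, -0.2543, 0.1719]
eef_rot: [3.141, -0.0, -0.0]
force: [0.5, -0.6, -2.1]
grip_width: 0.0329
grip_force: 20.0
```

Emit:
{"name": "step_arm", "arguments": {"plan": [{"dx": 0.06,"dy": -0.15,"dz": 0,"rx": 0,"ry": 0,"rz": 0,"claw": 1},{"dx": 0.13,"dy": -0.33,"dz": 0,"rx": 0,"ry": 0,"rz": 0,"claw": 1},{"dx": 0.13,"dy": -0.33,"dz": 0,"rx": 0,"ry": 0,"rz": 0,"claw": 1},{"dx": 0.13,"dy": -0.33,"dz": 0,"rx": 0,"ry": 0,"rz": 0,"claw": 1},{"dx": 0.13,"dy": -0.33,"dz": 0,"rx": 0,"ry": 0,"rz": 0,"claw": 1},{"dx": 0.1,"dy": -0.25,"dz": 0,"rx": 0,"ry": 0,"rz": 0,"claw": 1},{"dx": 0.05,"dy": -0.1,"dz": 0,"rx": 0,"ry": 0,"rz": 0,"claw": 1},{"dx": 0,"dy": 0,"dz": 0.2,"rx": 0,"ry": 0,"rz": 0,"claw": 1},{"dx": 0,"dy": 0,"dz": 0.2,"rx": 0,"ry": 0,"rz": 0,"claw": 1},{"dx": 0,"dy": 0,"dz": 0.05,"rx": 0,"ry": 0,"rz": 0,"claw": 1}]}}

```text
time_s: 34.6
ee_pos: [0.6059, -0.072, 0.1239]
eef_rot: [-3.141, 0.005, -0.0]
force: [-0.0, 0.5, -2.8]
grip_width: 0.0325
grip_force: 20.0
```

Emit:
{"name": "step_arm", "arguments": {"plan": [{"dx": 0,"dy": 0,"dz": 0,"rx": 0,"ry": 0,"rz": 0,"claw": 1},{"dx": 0,"dy": 0,"dz": 0,"rx": 0,"ry": 0,"rz": 0,"claw": 1},{"dx": 0,"dy": 0,"dz": 0,"rx": 0,"ry": 0,"rz": 0,"claw": 1}]}}

```text
time_s: 34.9
ee_pos: [0.6076, -0.0725, 0.1279]
eef_rot: [3.141, -0.001, -0.0]
force: [-0.2, -0.3, -2.1]
grip_width: 0.0326
grip_force: 20.0
```

Emit:
{"name": "step_arm", "arguments": {"plan": [{"dx": 0,"dy": 0,"dz": 0.05,"rx": 0,"ry": 0,"rz": 0,"claw": 1},{"dx": 0,"dy": 0,"dz": 0.03,"rx": 0,"ry": 0,"rz": 0,"claw": 1},{"dx": 0,"dy": 0,"dz": 0.015,"rx": 0,"ry": 0,"rz": 0,"claw": 1},{"dx": 0,"dy": 0,"dz": 0.005,"rx": 0,"ry": 0,"rz": 0,"claw": 1},{"dx": 0,"dy": 0,"dz": 0.005,"rx": 0,"ry": 0,"rz": 0,"claw": 1},{"dx": 0,"dy": 0,"dz": 0.005,"rx": 0,"ry": 0,"rz": 0,"claw": 1},{"dx": 0,"dy": 0,"dz": 0,"rx": 0,"ry": 0,"rz": 0,"claw": 1},{"dx": 0,"dy": 0,"dz": 0,"rx": 0,"ry": 0,"rz": 0,"claw": 1}]}}

```text
time_s: 35.7
ee_pos: [0.6074, -0.0723, 0.1163]
eef_rot: [3.142, -0.001, -0.0]
force: [-1.6, 0.8, 1.5]
grip_width: 0.0322
grip_force: 20.0
```

Emit:
{"name": "step_arm", "arguments": {"plan": [{"dx": 0,"dy": 0,"dz": 0,"rx": 0,"ry": 0,"rz": 0,"claw": 0.6},{"dx": 0,"dy": 0,"dz": 0,"rx": 0,"ry": 0,"rz": 0,"claw": 0.3},{"dx": 0,"dy": 0,"dz": 0,"rx": 0,"ry": 0,"rz": 0,"claw": 0.2},{"dx": 0,"dy": 0,"dz": -0.25,"rx": 0,"ry": 0,"rz": 0,"claw": 0.2},{"dx": 0,"dy": 0,"dz": -0.3,"rx": 0,"ry": 0,"rz": 0,"claw": 0.2},{"dx": -0.2,"dy": 0.25,"dz": 0,"rx": 0,"ry": 0,"rz": 0,"claw": 0.2},{"dx": -0.3,"dy": 0.35,"dz": 0,"rx": 0,"ry": 0,"rz": 0,"claw": 0.2},{"dx": -0.3,"dy": 0.35,"dz": 0,"rx": 0,"ry": 0,"rz": 0,"claw": 0.2},{"dx": -0.3,"dy": 0.35,"dz": 0,"rx": 0,"ry": 0,"rz": 0,"claw": 0.2},{"dx": -0.3,"dy": 0.35,"dz": 0,"rx": 0,"ry": 0,"rz": 0,"claw": 0.2}]}}

```text
time_s: 36.7
ee_pos: [0.4658, -0.2384, 0.1711]
eef_rot: [3.141, -0.0, 0.0]
force: [0.4, -0.5, -0.3]
grip_width: 0.075
grip_force: 0.0
```

Emit:
{"name": "step_arm", "arguments": {"plan": [{"dx": -0.17,"dy": 0.17,"dz": 0,"rx": 0,"ry": 0,"rz": 0,"claw": 0.2},{"dx": 0,"dy": 0,"dz": 0,"rx": 0,"ry": 0,"rz": 0,"claw": 0.2},{"dx": 0,"dy": 0,"dz": 0,"rx": 0,"ry": 0,"rz": 0,"claw": 0.2},{"dx": 0,"dy": 0,"dz": 0,"rx": 0,"ry": 0,"rz": 0,"claw": 0.2}]}}

```text
time_s: 37.1
ee_pos: [0.4508, -0.2536, 0.1709]
eef_rot: [-3.142, -0.0, 0.001]
force: [0.4, 0.1, 0.4]
grip_width: 0.0754
grip_force: 0.0
```

Emit:
{"name": "step_arm", "arguments": {"plan": [{"dx": 0,"dy": 0,"dz": 0.35,"rx": 0,"ry": 0,"rz": 0,"claw": 0.2},{"dx": 0,"dy": 0,"dz": 0.25,"rx": 0,"ry": 0,"rz": 0,"claw": 0.2},{"dx": 0,"dy": 0,"dz": 0.04,"rx": 0,"ry": 0,"rz": 0,"claw": 0.2},{"dx": 0,"dy": 0,"dz": 0,"rx": 0,"ry": 0,"rz": 0,"claw": 0.4},{"dx": 0,"dy": 0,"dz": 0,"rx": 0,"ry": 0,"rz": 0,"claw": 0.6},{"dx": 0,"dy": 0,"dz": 0,"rx": 0,"ry": 0,"rz": 0,"claw": 0.8},{"dx": 0,"dy": 0,"dz": 0,"rx": 0,"ry": 0,"rz": 0,"claw": 1},{"dx": 0,"dy": 0,"dz": 0,"rx": 0,"ry": 0,"rz": 0,"claw": 1},{"dx": 0,"dy": 0,"dz": 0,"rx": 0,"ry": 0,"rz": 0,"claw": 1},{"dx": 0,"dy": 0,"dz": 0,"rx": 0,"ry": 0,"rz": 0,"claw": 1}]}}

```text
time_s: 38.1
ee_pos: [0.4503, -0.2543, 0.1072]
eef_rot: [3.141, -0.0, -0.0]
force: [0.5, 0.1, 3.0]
grip_width: 0.0323
grip_force: 20.0
```

Emit:
{"name": "step_arm", "arguments": {"plan": [{"dx": 0,"dy": 0,"dz": -0.05,"rx": 0,"ry": 0,"rz": 0,"claw": 1},{"dx": 0,"dy": 0,"dz": -0.3,"rx": 0,"ry": 0,"rz": 0,"claw": 1},{"dx": 0,"dy": 0,"dz": -0.3,"rx": 0,"ry": 0,"rz": 0,"claw": 1},{"dx": 0,"dy": 0,"dz": 0,"rx": 0,"ry": 0,"rz": 0,"claw": 1},{"dx": 0,"dy": 0,"dz": 0,"rx": 0,"ry": 0,"rz": 0,"claw": 1}]}}

```text
time_s: 38.6
ee_pos: [0.4501, -0.2543, 0.1719]
eef_rot: [3.141, -0.0, -0.0]
force: [-0.1, -0.3, -2.7]
grip_width: 0.0327
grip_force: 20.0
```

Emit:
{"name": "step_arm", "arguments": {"plan": [{"dx": 0.04,"dy": -0.2,"dz": 0,"rx": 0,"ry": 0,"rz": 0,"claw": 1},{"dx": 0.09,"dy": -0.38,"dz": 0,"rx": 0,"ry": 0,"rz": 0,"claw": 1},{"dx": 0.09,"dy": -0.38,"dz": 0,"rx": 0,"ry": 0,"rz": 0,"claw": 1},{"dx": 0.09,"dy": -0.38,"dz": 0,"rx": 0,"ry": 0,"rz": 0,"claw": 1},{"dx": 0.09,"dy": -0.38,"dz": 0,"rx": 0,"ry": 0,"rz": 0,"claw": 1},{"dx": 0.09,"dy": -0.38,"dz": 0,"rx": 0,"ry": 0,"rz": 0,"claw": 1},{"dx": 0.06,"dy": -0.28,"dz": 0,"rx": 0,"ry": 0,"rz": 0,"claw": 1},{"dx": 0.03,"dy": -0.11,"dz": 0,"rx": 0,"ry": 0,"rz": 0,"claw": 1},{"dx": 0,"dy": 0,"dz": 0.2,"rx": 0,"ry": 0,"rz": 0,"claw": 1},{"dx": 0,"dy": 0,"dz": 0.2,"rx": 0,"ry": 0,"rz": 0,"claw": 1}]}}

```text
time_s: 39.6
ee_pos: [0.508, -0.0054, 0.1307]
eef_rot: [3.141, 0.001, 0.0]
force: [1.6, -0.7, -1.5]
grip_width: 0.0327
grip_force: 20.0
```

Emit:
{"name": "step_arm", "arguments": {"plan": [{"dx": 0,"dy": 0,"dz": 0.05,"rx": 0,"ry": 0,"rz": 0,"claw": 1},{"dx": 0,"dy": 0,"dz": 0,"rx": 0,"ry": 0,"rz": 0,"claw": 1},{"dx": 0,"dy": 0,"dz": 0,"rx": 0,"ry": 0,"rz": 0,"claw": 1},{"dx": 0,"dy": 0,"dz": 0,"rx": 0,"ry": 0,"rz": 0,"claw": 1}]}}

```text
time_s: 40.0
ee_pos: [0.5086, -0.0055, 0.1278]
eef_rot: [3.142, -0.001, -0.001]
force: [0.5, 0.5, -3.0]
grip_width: 0.0325
grip_force: 20.0
```

Emit:
{"name": "step_arm", "arguments": {"plan": [{"dx": 0,"dy": 0,"dz": 0.05,"rx": 0,"ry": 0,"rz": 0,"claw": 1},{"dx": 0,"dy": 0,"dz": 0.03,"rx": 0,"ry": 0,"rz": 0,"claw": 1},{"dx": 0,"dy": 0,"dz": 0.015,"rx": 0,"ry": 0,"rz": 0,"claw": 1},{"dx": 0,"dy": 0,"dz": 0.005,"rx": 0,"ry": 0,"rz": 0,"claw": 1},{"dx": 0,"dy": 0,"dz": 0.005,"rx": 0,"ry": 0,"rz": 0,"claw": 1},{"dx": 0,"dy": 0,"dz": 0.005,"rx": 0,"ry": 0,"rz": 0,"claw": 1},{"dx": 0,"dy": 0,"dz": 0,"rx": 0,"ry": 0,"rz": 0,"claw": 1},{"dx": 0,"dy": 0,"dz": 0,"rx": 0,"ry": 0,"rz": 0,"claw": 1}]}}

```text
time_s: 40.8
ee_pos: [0.5084, -0.0053, 0.1162]
eef_rot: [-3.142, -0.0, -0.0]
force: [-0.1, 0.9, 2.2]
grip_width: 0.0325
grip_force: 20.0
```

Emit:
{"name": "step_arm", "arguments": {"plan": [{"dx": 0,"dy": 0,"dz": 0,"rx": 0,"ry": 0,"rz": 0,"claw": 0.6},{"dx": 0,"dy": 0,"dz": 0,"rx": 0,"ry": 0,"rz": 0,"claw": 0.3},{"dx": 0,"dy": 0,"dz": 0,"rx": 0,"ry": 0,"rz": 0,"claw": 0.2},{"dx": 0,"dy": 0,"dz": -0.25,"rx": 0,"ry": 0,"rz": 0,"claw": 0.2},{"dx": 0,"dy": 0,"dz": -0.4,"rx": 0,"ry": 0,"rz": 0,"claw": 0.2},{"dx": 0,"dy": 0,"dz": -0.45,"rx": 0,"ry": 0,"rz": 0,"claw": 0.2},{"dx": 0,"dy": 0,"dz": -0.45,"rx": 0,"ry": 0,"rz": 0,"claw": 0.2},{"dx": 0,"dy": 0,"dz": -0.25,"rx": 0,"ry": 0,"rz": 0,"claw": 0.2},{"dx": 0,"dy": 0,"dz": 0,"rx": 0,"ry": 0,"rz": 0,"claw": 0.2},{"dx": 0,"dy": 0,"dz": 0,"rx": 0,"ry": 0,"rz": 0,"claw": 0.2}]}}

```text
time_s: 41.8
ee_pos: [0.5081, -0.0053, 0.2955]
eef_rot: [3.142, 0.0, -0.0]
force: [0.4, -0.4, 0.1]
grip_width: 0.0755
grip_force: 0.0
```

Emit:
{"name": "step_arm", "arguments": {"plan": [{"dx": 0,"dy": 0,"dz": 0,"rx": 0,"ry": 0,"rz": 0,"claw": 0.2},{"dx": 0,"dy": 0,"dz": 0,"rx": 0,"ry": 0,"rz": 0,"claw": 0.2}]}}

```text
time_s: 42.0
ee_pos: [0.508, -0.0053, 0.2947]
eef_rot: [-3.141, 0.002, -0.0]
force: [0.8, 0.0, 0.4]
grip_width: 0.0751
grip_force: 0.0
```

```bash
python3 - <<'E'
from h import *
p=snap("wrist","w11"); W=wcloud(p); print(p["o"]["ee_pos"].round(4)); pads(p,W)
print("jar",top(W,(.43,.26),(.51,.34),.083,.1),ring(p,(.472,.2995))[0])
m=(W[...,2]>.02)&(W[...,2]<.03)&(abs(W[...,0]-.366)<.05)&(abs(W[...,1]+.037)<.09); print("meter",cv2.minAreaRect((W[m][:,:2]*1000).astype(np.float32)))
p=snap("scene","s11"); W=cloud(p); print("SCENE"); pads(p,W)
E
```

```text
[ 0.508  -0.0053  0.2947]
red pad [574.2  93.8] 35.5 fit [574.2  93.8] 35.2
red cap [572.1  91.6] 18.2 fit [572.2  92. ] 17.0
yel pad [503.1  -2.4] 40.7 fit [505.3  -5.1] 36.6
yel cap [507.3  -5.8] 17.6 fit [507.3  -5.5] 16.9
blue pad [607.  -72.2] 35.4 fit [607.  -72.3] 35.1
blue cap [606.6 -71.2] 17.0 fit [606.3 -71.2] 16.3
jar (950, array([472.2, 293.7]), 23.5, np.float64(88.7)) (21.2, 28.5, 473.0, 298.8)
meter ((367.68804931640625, -35.635536193847656), (147.9862060546875, 59.77231216430664), 89.54791259765625)
SCENE
red pad [573.6  96.9] 35.9 fit [573.1  97. ] 35.1
red cap [581.6  88.2] 29.8 fit [583.3  90.3] 25.3
yel pad [506.2  -2.1] 36.3 fit [506.5  -2.1] 35.6
yel cap [517.1  -9.5] 28.5 fit [515.9  -9.7] 24.1
blue pad [607.4 -69.6] 34.9 fit [606.3 -69.6] 34.1
blue cap [617.5 -75.1] 26.0 fit [618.8 -73.2] 22.8
```

View pics/w11.png

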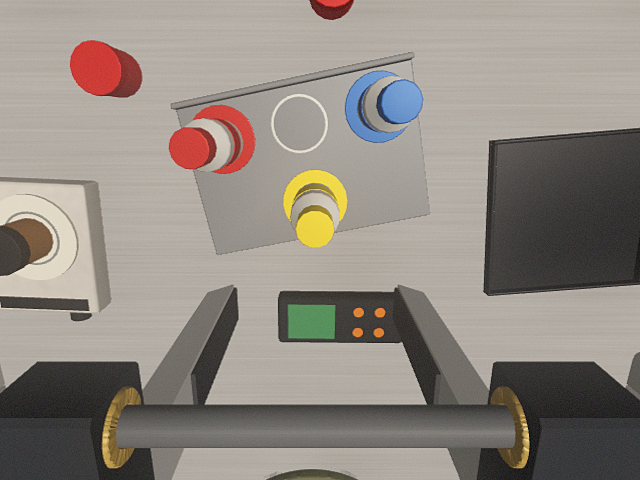

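View pics/s11.png

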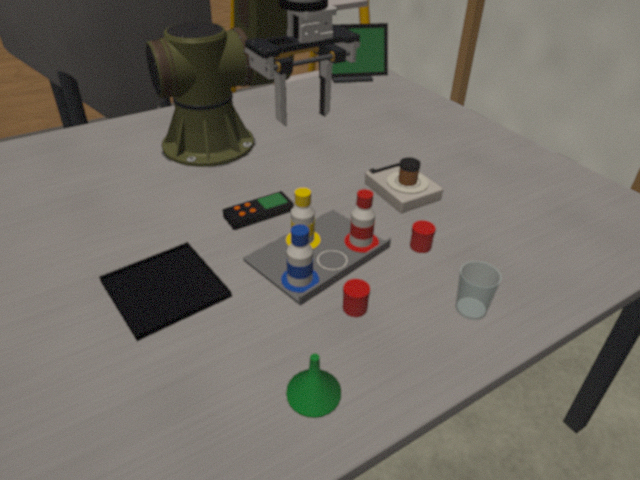

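In the wrist picture red (192,148), blue (402,101) and yellow (315,228) stand upright on their own pads, each within about 2 to 3 mm of the middle. The scene picture shows the jar inside the ring at (409,175), the tray empty, the meter where it was and the gripper clear of everything.

```bash
python3 -c "
from station import hand_in
print(hand_in())"
```

```text
the job is handed in; nothing more can be done
None
```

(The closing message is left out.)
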